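# Put a parts delivery away by height

## Robot

A 6-joint arm with a two-finger parallel gripper is mounted at the origin on the work surface. World frame = base frame: x ahead of the robot, y to its left, z up, the work surface at z = 0. Lengths are in m, angles in rad, forces in N, time in s.
With the tool pointing down it reaches from about 0.35 to 0.975 m from the base axis. Payload 7.1 kg.
Tool frame: the origin (TCP) lies on the centre line of the jaws, within the pads' length; the fingertips stand 19 mm ahead of it and the grasp point (between the pads) is the TCP (manip.finger_overhang is the distance from the TCP to the fingertips, in m); y points along the fingers, z is the direction in which the jaws open and shut, and the axes are right-handed (so a half turn about y gives the same grasp; the last joint's range is limited). The gripper opens to 88 mm and grips with 3 to 60 N. Pads are 20 mm wide; open, the fingers measure 115 mm over their backs; the gripper's body (75 mm by 178 mm) begins 61 mm behind the grasp point.
Start: joints at [1.246, 0.423, 1.63, -0, 1.089, -0.019], TCP at [0.188, 0.596, 0.206] pointing down, gripper open.
Joint ranges: [-3, 3], [-0.9, 2.11], [0.09, 2.58], [-1.31, 4.45], [0.11, 2.69], [-2.54, 2.54]. Speed limits (rad/s): [2.39, 2.39, 3.01, 3.14, 3.14, 3.14].

## Interface

Orientations are given as a 3x3 rotation matrix whose columns are the frame's x, y, z axes.
In Python, from workcell import manip gives the robot as it stands.
- The arm moves only by the shell command python3 -m crank 'ROWS'. ROWS is JSON, a list of rows, each a list of 3 entries, a list of its own where there are three numbers: the shift along the tool's x, y, z in m, then the turn, a rotation vector about the tool's x, y, z in rad, then the opening, from -1 (shut) to 1 (fully open). A call has 1 to 5 rows; each row shifts and turns the commanded pose from where the row before left it, along the tool's axes as they then stand; what a row does not reach is not made up. A row lasts 1/10 s, in which the tool goes at most 50 mm and 8.59 degrees, less where a joint would pass 70% of its speed; a pose out of reach is approached as far as the arm can. A call with a gripper value outside its range is refused whole. The fingers move at their own pace and stop on an object; the grip force is fixed at half the most. Time passes only in rows, so rows that do not move let the fingers close. It gives the time, the measured TCP pose, the force and the opening at its end, in the units of the state.
- manip.state(): the state, without advancing time (a new reading comes with each control period).
- manip.read_camera(name): name is "side" or "top" or "wrist"; returns the picture (480x640x3 uint8, red, green, blue); there is no depth.
- manip.get_calibration(name): a dict with "fov_y" (degrees; the focal length in pixels is half the picture's height over the tangent of half this angle, whatever the lens; pixels are square), "cx", "cy" (the principal point, pixels), "extrinsics" (4x4, takes a point from camera to world coordinates). Camera axes: x right, y up, looking along -z (the intrinsics and any distortion apply to the point x, -y, -z); pixel columns grow to the right and rows downward; lengths in m; the calibration is good to about 2 mm. The wrist camera is an equidistant fisheye: a pixel r from the principal point sees the ray r / f radians off the axis. A picture is of the moment at which its call begins: read the wrist's pose just before it. get_calibration takes no time and is no camera call; for the wrist camera it gives the pose at the moment of the call.
- manip.sign_off(): hands the job in, once; it reports no verdict.
The state is a dict: "time": time; "qpos": joint angles; "joint_velocities": joint speeds; "joint_torque": joint torques, N m; "tool_pos": TCP position; "orientation": TCP orientation; "wrist_force": force on the tool from outside, world axes, zero at the start; "wrist_torque": the same for the moment, N m; "width": opening from 0.0 (shut) to 1.0 (fully open).
Only numpy, scipy, OpenCV 4.12 (cv2) and the standard library are available. Lean on these libraries where they do the work, as an engineer would, in place of code of your own. Each camera call takes 0.05 s, during which the arm holds its last target.

## Task

Put the delivery on the bench away: stand every white carton on the rack tier with the least headroom it still fits under, end-on and square to the rack, slid back until it meets that tier's stop bar. Stand every long slim carton, which fits under no tier, upright in the grey bin. Leave the other things on the bench where they are.

Things in the scene. Friction and masses are not known exactly. Their poses are not given: they have to be found in the camera images.
- rack: Fixed stepped stock rack, black steel frame, 3 plywood tiers (bottom, middle, top) and a roof; 290 wide, 255 deep, 329 tall. Boards 12 thick, all end at x 255; each front edge is set back 60 from the one below. Posts, 20 square, stand only under each board's front corners and at the back corners, and leave y -125 to 125 clear: room for two cartons side by side. Origin: on the bench under the centre of its front edge; x runs from front (robot side) to back, z up.
- tier_bottom (a point): Middle of the front edge of the bottom tier, on the board's upper face (rack frame x 0, z 20); axes as the rack's. Headroom 125 above the board; the middle board overhead begins 60 behind this edge.
- stop_bottom: Back-stop bar of the bottom tier: fixed steel strip standing on the board, 246 wide, 22 high, 4 thick. Origin: on the board at the middle of its front face, which the cartons meet; axes as the rack's. Its face lies 105 to 121 behind the tier's front edge, anew each start, so a carton that is home stands 15 to 31 back from that edge.
- tier_middle (a point): Middle of the front edge of the middle tier, on the board's upper face (rack frame x 60, z 157); axes as the rack's. Headroom 90 above the board; the top board overhead begins 60 behind this edge.
- stop_middle: Back-stop bar of the middle tier: fixed steel strip standing on the board, 246 wide, 22 high, 4 thick. Origin: on the board at the middle of its front face, which the cartons meet; axes as the rack's. Its face lies 105 to 121 behind the tier's front edge, anew each start, so a carton that is home stands 15 to 31 back from that edge.
- tier_top (a point): Middle of the front edge of the top tier, on the board's upper face (rack frame x 120, z 259); axes as the rack's. Headroom 58 above the board; the roof overhead begins 60 behind this edge.
- stop_top: Back-stop bar of the top tier: fixed steel strip standing on the board, 246 wide, 22 high, 4 thick. Origin: on the board at the middle of its front face, which the cartons meet; axes as the rack's. Its face lies 105 to 121 behind the tier's front edge, anew each start, so a carton that is home stands 15 to 31 back from that edge.
- carton_a: Closed white card carton, 90 long (x), 58 wide (y), 112 tall, 100 to 350 g, standing on the bench at the start; may be absent. Origin: centre of its underside; z up.
- carton_b: Closed white card carton, 90 long (x), 58 wide (y), 104 tall, 100 to 350 g, standing on the bench at the start; may be absent. Origin: centre of its underside; z up.
- carton_c: Closed white card carton, 90 long (x), 58 wide (y), 80 tall, 100 to 350 g, standing on the bench at the start; may be absent. Origin: centre of its underside; z up.
- carton_d: Closed white card carton, 90 long (x), 58 wide (y), 74 tall, 100 to 350 g, standing on the bench at the start; may be absent. Origin: centre of its underside; z up.
- carton_e: Closed white card carton, 90 long (x), 58 wide (y), 46 tall, 100 to 350 g, standing on the bench at the start; may be absent. Origin: centre of its underside; z up.
- slim_a: Long slim brown card carton, square section 38 x 38, 180 long (x), about 130 g, on the bench at the start, lying across the robot's line of reach (x to the left and away); may be absent. Origin: middle of the box. Either end may go down.
- slim_b: Long slim brown card carton, square section 38 x 38, 180 long (x), about 130 g, on the bench at the start, lying across the robot's line of reach (x to the left and away); may be absent. Origin: middle of the box. Either end may go down.
- bin: Open-topped grey sheet-steel stock bin, fixed, 86 (x) by 160 (y) outside, 90 tall, walls, floor and divider 4 thick; the divider across the middle makes two cells side by side along y, each 78 (x) by 74 (y) inside, centred at y +39 and -39. Origin: centre of its underside.
- tape: Roll of clear packing tape lying flat, 96 across, 48 high. A bystander, to be left alone. Origin: centre of its underside.
- cutter: Box cutter lying down, 140 long, 14 thick. A bystander, to be left alone. Origin: centre of its underside.
- scanner: Hand-held bar-code scanner in its cradle, 180 long, 64 high. A bystander, to be left alone. Origin: centre of its underside.
- mug: White mug, 80 across, 92 high, standing. A bystander, to be left alone. Origin: centre of its underside.
Things that resemble listed ones, but are neither listed nor needed, are in the scene too. Leave any red look-alike of the carton_c alone.

How it is judged:
At the end, for the whole second after the job is handed in: Each carton stands on its tier (46 tall: top; 74, 80: middle; 104, 112: bottom), upright, square to the rack within 0.15 rad, far end within 8 mm of the stop bar. Each slim carton stands in the bin, lower end on its floor, leaning under 0.6 rad. All at rest (x of carton_a in the frame of stop_bottom between -0.053 and -0.04 m and y of carton_a in the frame of stop_bottom between -0.102 and 0.102 m and z of carton_a in the frame of stop_bottom between -0.006 and 0.006 m and angle between each of carton_a, carton_b, carton_c, carton_d, carton_e's own z axis and vertical below 0.1 rad and angle between the x axis of each of carton_a, carton_b, carton_c, carton_d, carton_e and the x axis of rack, either way round below 0.15 rad and linear speed of each of carton_a, carton_b, carton_c, carton_d, carton_e, slim_a, slim_b below 0.02 m/s and x of carton_b in the frame of stop_bottom between -0.053 and -0.04 m and y of carton_b in the frame of stop_bottom between -0.102 and 0.102 m and z of carton_b in the frame of stop_bottom between -0.006 and 0.006 m and x of carton_c in the frame of stop_middle between -0.053 and -0.04 m and y of carton_c in the frame of stop_middle between -0.102 and 0.102 m and z of carton_c in the frame of stop_middle between -0.006 and 0.006 m and x of carton_d in the frame of stop_middle between -0.053 and -0.04 m and y of carton_d in the frame of stop_middle between -0.102 and 0.102 m and z of carton_d in the frame of stop_middle between -0.006 and 0.006 m and x of carton_e in the frame of stop_top between -0.053 and -0.04 m and y of carton_e in the frame of stop_top between -0.102 and 0.102 m and z of carton_e in the frame of stop_top between -0.006 and 0.006 m and x of slim_a in the frame of bin between -0.05 and 0.05 m and y of slim_a in the frame of bin between -0.085 and 0.085 m and z of slim_a in the frame of bin between 0.075 and 0.105 m and (angle between slim_a's own x axis and vertical below 0.6 rad or angle between slim_a's own x axis and vertical above 2.54 rad) and x of slim_b in the frame of bin between -0.05 and 0.05 m and y of slim_b in the frame of bin between -0.085 and 0.085 m and z of slim_b in the frame of bin between 0.075 and 0.105 m and (angle between slim_b's own x axis and vertical below 0.6 rad or angle between slim_b's own x axis and vertical above 2.54 rad)); the robot touches nothing.
It fails at once if the tape is moved by more than 50 mm (distance of tape from where it was at the start of the episode above 0.05 m).
It fails at once if the cutter is moved by more than 50 mm (distance of cutter from where it was at the start of the episode above 0.05 m).
It fails at once if the scanner is moved by more than 50 mm (distance of scanner from where it was at the start of the episode above 0.05 m).
It fails at once if the mug is moved by more than 50 mm (distance of mug from where it was at the start of the episode above 0.05 m).
Of carton_a, carton_b, carton_c, carton_d, carton_e only 3 to 5 are there at a start; the rules pass over those that are not, and their reading is None.
Of slim_a, slim_b only 1 to 2 are there at a start; the rules pass over those that are not, and their reading is None.
At some moment in a run one of carton_c, carton_d, carton_e may be knocked a few centimetres aside while the robot is not near it.
It also fails if it takes over 210 s, if anything falls off the work surface, if the arm or the gripper's body presses on something with over 40 N, if the wrist force passes 120 N, or if a joint passes its speed limit or range.

## Working session

There is one attempt and no reset: what is moved stays moved. The work goes in short steps, Python scripts to look and compute and a shell command to move; the robot and the scene stay as the last step left them, time stands still between calls to the robot, and variables do not carry over. Pictures are saved under pics/ and viewed, and the job is handed in when it is done.

```bash
ls; mkdir -p pics; python3 - <<'E'
from workcell import manip
import cv2
print(manip.state())
for n in ["side","top","wrist"]:
    c=manip.get_calibration(n);print(n,c)
    cv2.imwrite(f"pics/{n}0.png",manip.read_camera(n)[:,:,::-1])
E
```

```text
pics
{'time': 0.0, 'qpos': array([ 1.24599773e+00,  4.23846247e-01,  1.63069798e+00, -1.00000225e-07,
        1.08859682e+00, -1.90077372e-02]), 'joint_velocities': array([ 0.00073882, -0.00047121,  0.00084962,  0.00113524,  0.00070658,
       -0.00156174]), 'joint_torque': array([-1.46729062e-04, -5.44632018e+01, -2.73666376e+01,  6.43660733e-02,
        2.28029781e-02, -1.28724014e-04]), 'tool_pos': array([0.18794677, 0.5954537 , 0.20569521]), 'orientation': array([[ 9.53609172e-01, -4.94036225e-04,  3.01047011e-01],
       [-3.01047415e-01, -1.46746429e-03,  9.53608043e-01],
       [-2.93411795e-05, -9.99998801e-01, -1.54811573e-03]]), 'wrist_force': array([-0.12238705, -0.41311219,  0.66659501]), 'wrist_torque': array([ 0.02606832,  0.00855434, -0.00576974]), 'width': 1.0020252443065363}
side {'fov_y': 50.26927237253353, 'cx': 329.74386339415946, 'cy': 233.02007923913735, 'extrinsics': array([[ 0.69821179,  0.49042121, -0.52152405, -0.18989633],
       [-0.71584909,  0.4703751 , -0.51604974, -0.74660903],
       [-0.00776981,  0.73364453,  0.67948902,  1.06772887],
       [ 0.        ,  0.        ,  0.        ,  1.        ]])}
top {'fov_y': 47.55714826595621, 'cx': 318.9139736546154, 'cy': 246.66523557642958, 'extrinsics': array([[-0.01092339,  0.98607317, -0.16595294,  0.29334054],
       [-0.99965552, -0.01472971, -0.0217227 , -0.06539299],
       [-0.02386461,  0.16565849,  0.98589439,  1.34069136],
       [ 0.        ,  0.        ,  0.        ,  1.        ]])}
wrist {'fov_y': 65.70646984690485, 'cx': 317.9115658967086, 'cy': 242.46615751922414, 'extrinsics': array([[ 0.30121479, -0.90783903, -0.29171552,  0.10722518],
       [ 0.95355453,  0.28617996,  0.0939936 ,  0.6214069 ],
       [-0.00184793, -0.30647891,  0.95187565,  0.38442458],
       [ 0.        ,  0.        ,  0.        ,  1.        ]])}
```

View pics/top0.png

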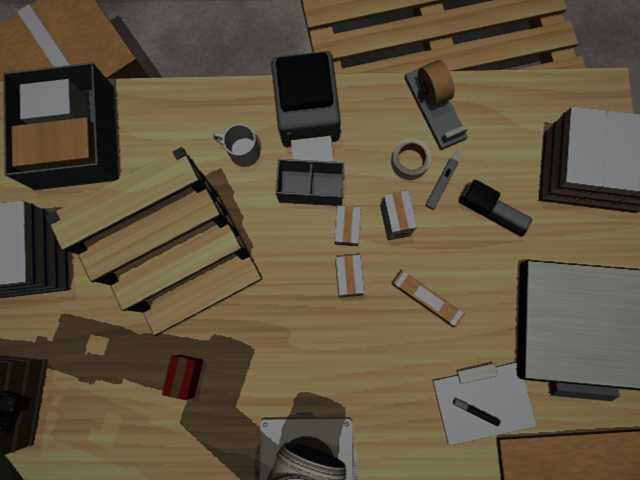

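View pics/side0.png

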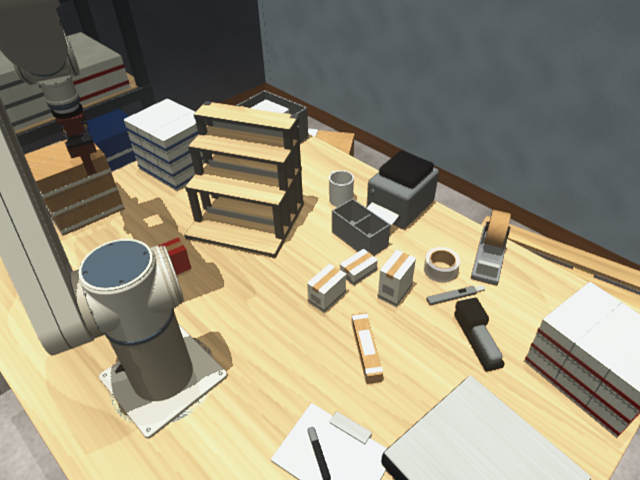

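View pics/wrist0.png

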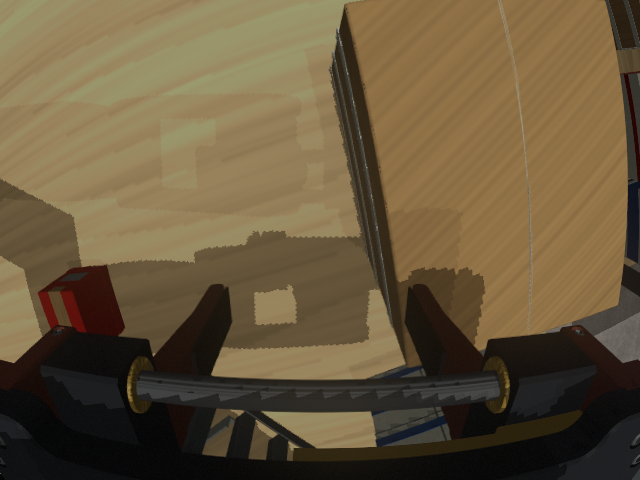

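The top view shows three white cartons at (347,225), (400,213) and (349,275), and one slim carton at (430,297). The red look-alike is at (183,377), the bin at (310,182) and the rack at (155,240). The mug, tape, cutter and scanner are bystanders. Next I'll zoom in to get corner pixels.

```bash
cat > h.py <<'E'
import numpy as np, cv2
from workcell import manip
def f_of(c): return 240/np.tan(np.radians(c['fov_y'])/2)
def proj(c,P):
    P=np.atleast_2d(P).astype(float); E=c['extrinsics']
    p=(P-E[:3,3])@E[:3,:3]; x,y,z=p[:,0],-p[:,1],-p[:,2]
    f=f_of(c)
    if c.get('fish'):
        r=np.hypot(x,y)+1e-12; th=np.arctan2(r,z); return np.stack([c['cx']+f*th*x/r,c['cy']+f*th*y/r],1)
    return np.stack([c['cx']+f*x/z,c['cy']+f*y/z],1)
def ray(c,u,v):
    f=f_of(c);a=(u-c['cx']);b=(v-c['cy'])
    if c.get('fish'):
        r=np.hypot(a,b)+1e-12;th=r/f;d=np.array([np.sin(th)*a/r,np.sin(th)*b/r,np.cos(th)])
    else: d=np.array([a/f,b/f,1.])
    d=np.array([d[0],-d[1],-d[2]]);E=c['extrinsics'];return E[:3,3],E[:3,:3]@d
def at(c,u,v,z):
    o,d=ray(c,u,v);return o+d*(z-o[2])/d[2]
def cal(n):
    c=dict(manip.get_calibration(n))
    if n=='wrist':c['fish']=True
    return c
def box(x,y,yaw,L,W,H,z0=0):
    a=np.array([[sx*L/2,sy*W/2] for sx,sy in((1,1),(1,-1),(-1,-1),(-1,1))]);co,s=np.cos(yaw),np.sin(yaw)
    q=a@np.array([[co,s],[-s,co]])+[x,y]
    return np.array([[*p,z] for z in(z0,z0+H) for p in q])
def drawbox(img,c,B,col=(0,255,0),k=1,off=(0,0)):
    p=((proj(c,B)-off+.5)*k-.5)
    for i in range(4):
        for a,b in((i,(i+1)%4),(4+i,4+(i+1)%4),(i,4+i)):
            cv2.line(img,tuple(int(v) for v in np.round(p[a])),tuple(int(v) for v in np.round(p[b])),col,1,cv2.LINE_AA)
def crop(img,x0,y0,x1,y1,k): return cv2.resize(img[y0:y1,x0:x1],None,fx=k,fy=k,interpolation=cv2.INTER_CUBIC)
E
python3 - <<'E'
from h import *
t=cv2.imread('pics/top0.png');s=cv2.imread('pics/side0.png')
def bright(i): return np.clip(255*(i/255.)**.6,0,255).astype('uint8')
cv2.imwrite('pics/tc1.png',bright(crop(t,320,180,480,340,4)))
cv2.imwrite('pics/tc2.png',bright(crop(t,40,140,360,340,2.5)))
cv2.imwrite('pics/sc1.png',crop(s,295,170,455,330,4))
cv2.imwrite('pics/sc2.png',crop(s,170,80,330,260,3))
E
```

```text
(no output)
```

View pics/tc1.png

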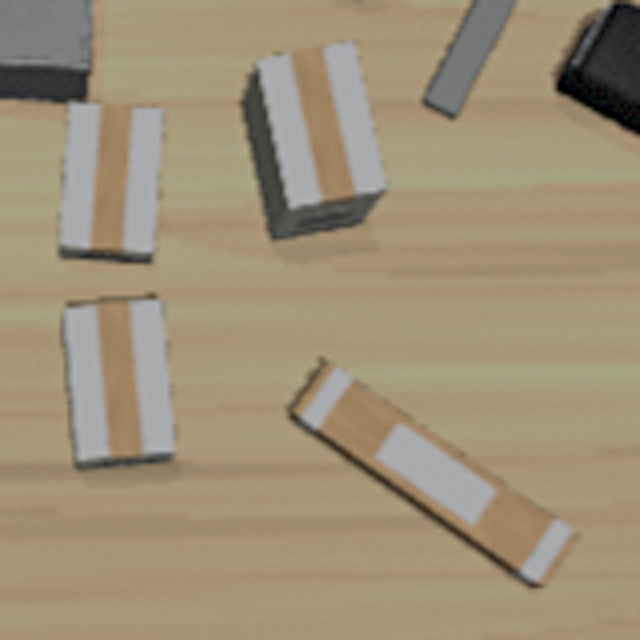

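View pics/tc2.png

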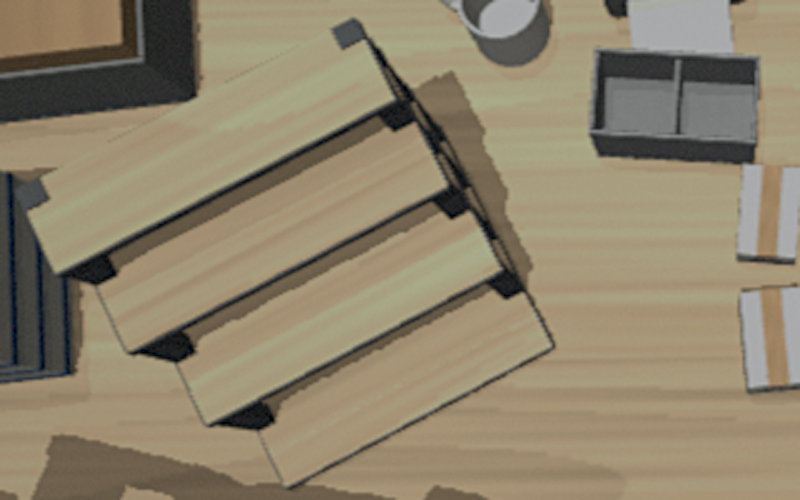

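View pics/sc1.png

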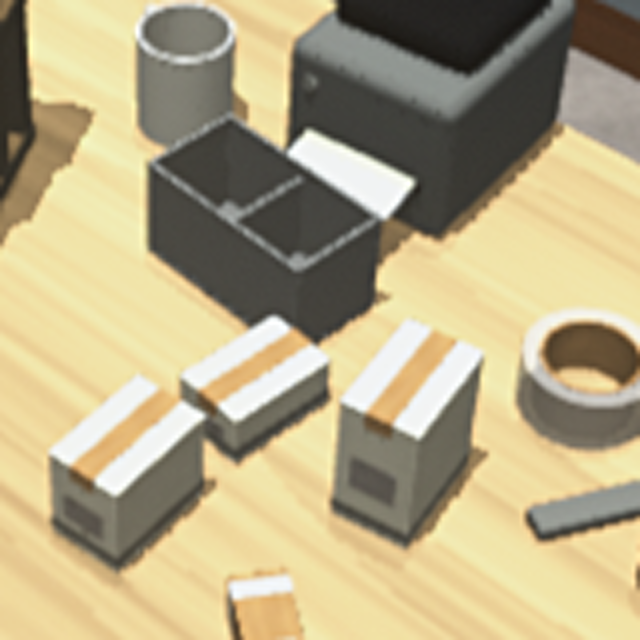

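View pics/sc2.png

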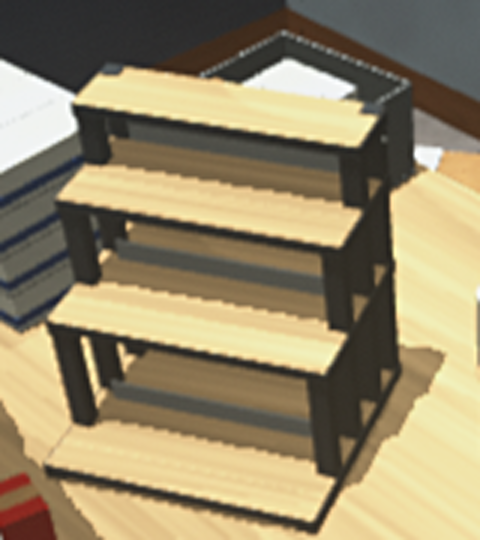

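```bash
cat > fit0.py <<'E'
from h import *
from scipy.optimize import least_squares
T=cal('top');S=cal('side')
def un(p,k,o): return (np.array(p,float)+.5)/k-.5+np.array(o)
def t1(p):return un(p,4,(320,180))
def t2(p):return un(p,2.5,(40,140))
def s1(p):return un(p,4,(295,170))
def s2(p):return un(p,3,(170,80))
def rot(x,y,yaw,P):
    P=np.array(P,float);c,s=np.cos(yaw),np.sin(yaw);Q=P.copy();Q[:,0]=x+c*P[:,0]-s*P[:,1];Q[:,1]=y+s*P[:,0]+c*P[:,1];return Q
def fit(L,W,obs,x0,h=None):
    # obs: list of (cam,pix,(sx,sy,top))
    def res(v):
        H=v[3] if h is None else h
        r=[]
        for c,p,(a,b,t) in obs: r.append(proj(c,rot(v[0],v[1],v[2],[[a*L/2,b*W/2,t*H]]))[0]-p)
        return np.concatenate(r)
    s=least_squares(res,x0 if h is None else x0[:3]);return s.x,np.sqrt(np.mean(s.fun**2)),np.round(s.fun.reshape(-1,2),1)
A=[(T,t1(p),k) for p,k in (((258,65),(1,1,1)),((353,42),(1,-1,1)),((384,187),(-1,-1,1)),((290,210),(-1,1,1)),((274,240),(-1,1,0)))]
A+=[(S,s1(p),k) for p,k in (((411,320),(1,1,1)),((482,356),(1,-1,1)),((409,438),(-1,-1,1)),((342,405),(-1,1,1)),((335,508),(-1,1,0)),((406,540),(-1,-1,0)),((472,462),(1,-1,0)))]
E_=[(T,t1(p),k) for p,k in (((69,103),(1,1,1)),((162,108),(1,-1,1)),((153,253),(-1,-1,1)),((61,248),(-1,1,1)))]
E_+=[(S,s1(p),k) for p,k in (((275,316),(1,1,1)),((328,358),(1,-1,1)),((235,420),(-1,-1,1)),((182,378),(-1,1,1)),((237,456),(-1,-1,0)),((328,392),(1,-1,0)))]
C=[(T,t1(p),k) for p,k in (((65,305),(1,1,1)),((159,297),(1,-1,1)),((175,455),(-1,-1,1)),((76,462),(-1,1,1)))]
C+=[(S,s1(p),k) for p,k in (((140,376),(1,1,1)),((205,413),(1,-1,1)),((115,493),(-1,-1,1)),((50,456),(-1,1,1)),((118,566),(-1,-1,0)),((203,484),(1,-1,0)),((55,520),(-1,1,0)))]
for n,o,g in(('tall',A,(.55,-.2,0,.1)),('e',E_,(.5,-.1,0,.05)),('mid',C,(.4,-.1,0,.08))):
    print(n,*fit(.09,.058,o,g)[:2])
B=[(T,t2(p),k) for p,k in (((597,48),(1,1,1)),((760,57),(1,-1,1)),((755,145),(-1,-1,1)),((592,132),(-1,1,1)))]
B+=[(S,s1(p),k) for p,k in (((228,116),(1,1,1)),((150,164),(-1,1,1)),((295,268),(-1,-1,1)),((379,217),(1,-1,1)))]
r=fit(.086,.16,B,(.6,0,0),.09);print('bin',*r)
tiers=[(0,.02),(.06,.157),(.12,.259),(.18,.329)]
tp=[((290,487),(554,346)),((207,424),(507,268)),((133,352),(450,186)),((60,273),(407,97))]
sp=[((46,468),(316,525)),((49,322),(326,374)),((57,200),(342,247)),((73,104),(374,147))]
def res(v):
    r=[]
    for i,(x,z) in enumerate(tiers):
        P=rot(*v,[[x,.145,z],[x,-.145,z]])
        r+=[proj(T,P)-t2(np.array(tp[i])),proj(S,P)-s2(np.array(sp[i]))]
    return np.concatenate(r).ravel()
s=least_squares(res,(.5,.3,.4));print('rack',s.x,np.sqrt(np.mean(s.fun**2)));print(np.round(s.fun.reshape(-1,2),1).tolist())
# slim top face corners
for p in((322,358),(296,405),(540,580),(579,535)): print(at(T,*t1(p),.038))
E
python3 fit0.py
```

```text
tall [ 0.58419225 -0.22693793  0.17518401  0.10521266] 1.0002000103094282
e [ 0.56902451 -0.10613433 -0.06956104  0.04087854] 0.8223617947712514
mid [ 0.44192489 -0.10706835  0.07112994  0.07480011] 0.8875725109753607
bin [ 0.67064229 -0.01876921 -0.08069148] 0.7842291594754832 [[-0.3 -0.5]
 [ 1.1 -0.1]
 [ 0.9 -0.4]
 [-1.3  0.6]
 [ 0.3 -0.9]
 [-1.6 -0.7]
 [ 0.   1.1]
 [ 0.6  0.1]]
rack [0.37398431 0.23077993 0.47626407] 1.0702592510766364
[[0.0, -0.3], [1.4, -0.2], [-0.0, -1.2], [-0.3, -0.8], [1.6, -0.2], [0.1, 0.4], [-0.3, -0.4], [0.3, 0.3], [-0.1, -0.5], [1.8, -0.6], [0.2, -0.4], [0.1, 0.5], [0.5, -0.5], [-1.9, 0.2], [0.2, -0.4], [-4.5, 0.3]]
[ 0.45503975 -0.2310735   0.038     ]
[ 0.42695632 -0.21456788  0.038     ]
[ 0.32169127 -0.35430499  0.038     ]
[ 0.34772489 -0.37857134  0.038     ]
```

```bash
cat >> fit0.py <<'E'
mask=np.ones((16,2));mask[13]=0;mask[15]=0;mask[12]=0;mask[14]=0
s=least_squares(lambda v:res(v)*mask.ravel(),(.5,.3,.4));print('rack2',s.x,np.sqrt(np.mean(s.fun**2)));R=s.x
import json
for n,c in(('top',T),('side',S)):
    im=cv2.imread(f'pics/{n}0.png')
    x0,y0,x1,y1=(40,140,360,340) if n=='top' else (170,80,410,260)
    k=2.5 if n=='top' else 3
    im=crop(im,x0,y0,x1,y1,k)
    for (x,z) in tiers:
        b=rot(*R,[[x,.145,z],[x,-.145,z],[.255,-.145,z],[.255,.145,z]])
        for i in range(4):
            p=(proj(c,b)-(x0,y0)+.5)*k-.5
            cv2.line(im,tuple(int(v) for v in p[i]),tuple(int(v) for v in p[(i+1)%4]),(0,255,0),1)
    v=r[0]; drawbox(im,c,box(v[0],v[1],v[2],.086,.16,.09),(0,0,255),k,(x0,y0))
    cv2.imwrite(f'pics/ov_{n}.png',im)
print([a for a in dir(manip) if a[0]!='_'])
E
python3 fit0.py | tail -2
```

```text
rack2 [0.37373285 0.2315781  0.48039425] 0.5138713198849434
['PlanningError', 'finger_overhang', 'get_calibration', 'read_camera', 'sign_off', 'state']
```

View pics/ov_top.png

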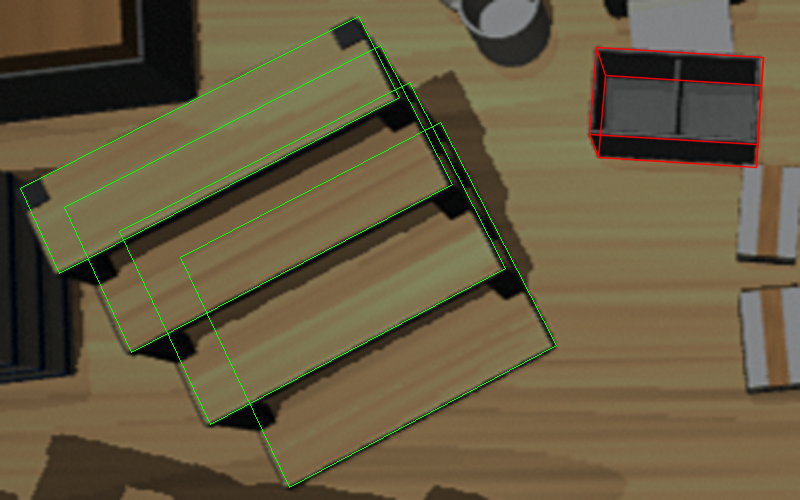

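View pics/ov_side.png

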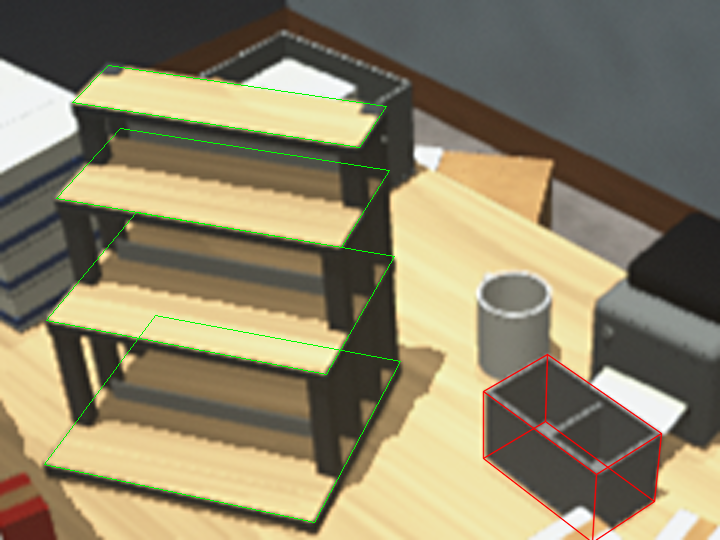

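The rack and bin overlays fit. The pick order is tall, then 46 mm, then mid, then slim. I'll lift first and turn the tool towards the carton yaw.

```bash
cat > g.py <<'E'
import sys
from h import *
from scipy.spatial.transform import Rotation as R
# g.py x y z yaw [tilt]: prints needed shift along tool axes (after turn) and turn vec
def go(x,y,z,yaw):
    s=manip.state();p=s['tool_pos'];M=s['orientation']
    c,sn=np.cos(yaw),np.sin(yaw)
    D=np.array([[c,0,-sn],[sn,0,c],[0,-1,0]])
    rv=R.from_matrix(M.T@D).as_rotvec()
    d=np.array([x,y,z])-p
    print('t',round(s['time'],2),'p',p.round(4),'w',round(s['width'],3),'q',s['qpos'].round(2),'F',s['wrist_force'].round(1))
    print('turn',rv.round(3),'shift in target axes',(D.T@d).round(4),'in present axes',(M.T@d).round(4))
go(*map(float,sys.argv[1:5]))
E
python3 -m crank '[[[0,-0.05,0],[0,-0.12,0],1],[[0,-0.05,0],[0,-0.12,0],1],[[0,-0.05,0],[0,-0.12,0],1],[[0,-0.05,0],[0,-0.12,0],1],[[0,-0.01,0],[0,0,0],1]]'; python3 g.py .569 -.2296 .2 .175
```

```text
time: 0.65
tool_pos: [0.1888, 0.5979, 0.4235]
orientation: [[0.984, 0.003, -0.176], [0.176, 0.01, 0.984], [0.005, -1.0, 0.009]]
wrist_force: [0.8, -0.9, 0.7]
width: 0.997
t 0.65 p [0.1888 0.5979 0.4235] w 0.997 q [ 1.25  0.26  1.37  0.    1.5  -0.5 ] F [ 0.8 -0.9  0.7]
turn [-0.009  0.002  0.005] shift in target axes [ 0.2303  0.2235 -0.8811] in present axes [ 0.2275  0.2167 -0.8835]
```

```bash
python3 -m crank '[[[0.013,0,-0.048],[0,0,0],1],[[0.013,0,-0.048],[0,0,0],1],[[0.013,0,-0.048],[0,0,0],1],[[0.013,0,-0.048],[0,0,0],1],[[0.013,0,-0.048],[0,0,0],1]]'
python3 -m crank '[[[0.013,0,-0.048],[0,0,0],1],[[0.013,0,-0.048],[0,0,0],1],[[0.013,0,-0.048],[0,0,0],1],[[0.013,0,-0.048],[0,0,0],1],[[0.013,0,-0.048],[0,0,0],1]]'
python3 -m crank '[[[0.013,0,-0.048],[0,0,0],1],[[0.013,0,-0.048],[0,0,0],1],[[0.013,0,-0.048],[0,0,0],1],[[0.013,0.03,-0.048],[0,0,0],1],[[0.013,0.04,-0.048],[0,0,0],1]]'|head -2
python3 g.py .569 -.2296 .2 .175
```

```text
time: 1.15
tool_pos: [0.2938, 0.3688, 0.4155]
orientation: [[0.985, -0.001, -0.173], [0.173, -0.001, 0.985], [-0.001, -1.0, -0.001]]
wrist_force: [0.1, 0.1, 0.1]
width: 1.0
time: 1.65
tool_pos: [0.3993, 0.1438, 0.4158]
orientation: [[0.985, -0.001, -0.173], [0.173, -0.0, 0.985], [-0.001, -1.0, -0.0]]
wrist_force: [0.6, 0.1, -0.1]
width: 0.998
time: 2.15
tool_pos: [0.4984, -0.0656, 0.359]
t 2.15 p [ 0.4984 -0.0656  0.359 ] w 1.0 q [-0.15  0.09  1.72 -0.    1.33 -1.9 ] F [ 1.5  0.9 -0. ]
turn [ 0.001 -0.003  0.002] shift in target axes [ 0.0409  0.159  -0.1738] in present axes [ 0.0411  0.1592 -0.1735]
```

Now to look with the wrist camera from above the carton area and refine all the carton poses.

```bash
python3 -m crank '[[[-0.02,0,-0.04],[0,0,0],1],[[-0.02,0,-0.04],[0,0,0],1],[[0,0,0],[0,0,0],1]]'|head -2
cat > look.py <<'E'
import sys
from h import *
n=sys.argv[1];nm=sys.argv[2]
c=cal(n);im=manip.read_camera(n)[:,:,::-1].copy()
cv2.imwrite(f'pics/{nm}.png',im)
if n=='wrist':
    import pickle;pickle.dump(c,open(f'pics/{nm}.pkl','wb'))
for a in sys.argv[3:]:
    v=list(map(float,a.split(',')));drawbox(im,c,box(*v),(0,255,0))
cv2.imwrite(f'pics/{nm}_o.png',im)
E
python3 look.py wrist w1 .584,-.227,.175,.09,.058,.105 .569,-.106,-.07,.09,.058,.046 .442,-.107,.071,.09,.058,.077 .388,-.295,.933,.18,.038,.038 .671,-.019,-.07,.086,.16,.09
```

```text
time: 2.45
tool_pos: [0.4701, -0.1528, 0.3579]
```

View pics/w1_o.png

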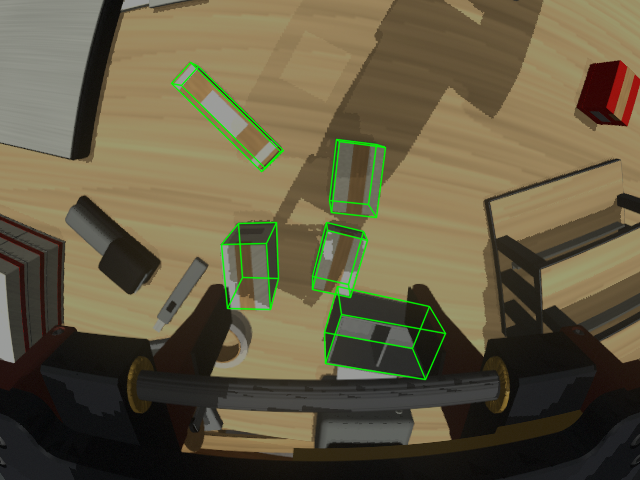

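The wrist view agrees with the estimates: tall (250,265), 46 mm carton (340,260), mid (357,178) and slim (228,117). Now I'll go over the tall carton.

```bash
python3 g.py .569 -.2296 .09 .175 | tail -1
```

```text
turn [-0.001 -0.006 -0.002] shift in target axes [ 0.083   0.2682 -0.0946] in present axes [ 0.084   0.268  -0.0943]
```

```bash
python3 -m crank '[[[0.028,0.02,-0.031],[0,0,0],1],[[0.028,0.04,-0.031],[0,0,0],1],[[0.028,0.02,-0.032],[0,0,0],1],[[0,0.04,0],[0,0,0],1],[[0,0.04,0],[0,0,0],1]]'|head -2
python3 g.py .569 -.2296 .09 .175;python3 look.py wrist w2 .584,-.227,.175,.09,.058,.105
```

```text
time: 3.0
tool_pos: [0.5677, -0.2228, 0.2029]
t 3.0 p [ 0.5677 -0.2228  0.2029] w 1.0 q [-0.39  0.4   1.67  0.    1.07 -2.14] F [-0.3  0.1 -0.4]
turn [-0.    -0.001  0.001] shift in target axes [ 1.000e-04  1.129e-01 -6.900e-03] in present axes [ 0.      0.1129 -0.007 ]
```

View pics/w2_o.png

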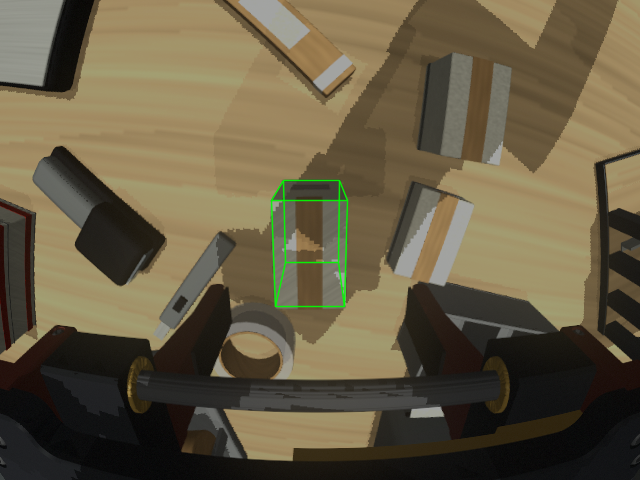

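```bash
python3 -m crank '[[[0,0.03,-0.004],[0,0,0],1],[[0,0.04,-0.003],[0,0,0],1],[[0,0.03,0],[0,0,0],1],[[0,0.013,0],[0,0,0],1],[[0,0,0],[0,0,0],-1]]'
python3 -m crank '[[[0,0,0],[0,0,0],-1],[[0,0,0],[0,0,0],-1],[[0,0,0],[0,0,0],-1]]'
```

```text
time: 3.55
tool_pos: [0.567, -0.2292, 0.0906]
orientation: [[0.985, -0.003, -0.174], [0.174, 0.001, 0.985], [-0.003, -1.0, 0.002]]
wrist_force: [-0.2, -0.4, 0.0]
width: 0.942
time: 3.85
tool_pos: [0.5687, -0.2308, 0.0935]
orientation: [[0.985, 0.003, -0.173], [0.173, -0.001, 0.985], [0.002, -1.0, -0.001]]
wrist_force: [-0.5, 0.1, -0.9]
width: 0.68
```

```bash
python3 -m crank '[[[0,0,0],[0,0,0],-1],[[0,0,0],[0,0,0],-1],[[0,-0.02,0],[0,0,0],-1],[[0,-0.05,0],[0,0,0],-1],[[0,-0.05,0],[0,0,0],-1]]'
cat > rk.py <<'E'
# rk.py rx ry z : world of rack point then go
import sys,numpy as np,os
x,y,yaw=.3737,.2316,.480
rx,ry,z=map(float,sys.argv[1:4])
c,s=np.cos(yaw),np.sin(yaw)
X,Y=x+c*rx-s*ry,y+s*rx+c*ry
print('world',round(X,4),round(Y,4));sys.stdout.flush()
os.system(f'python3 g.py {X} {Y} {z} {yaw}')
E
python3 rk.py -.09 0 .3
```

```text
time: 4.35
tool_pos: [0.5664, -0.2301, 0.212]
orientation: [[0.985, -0.003, -0.173], [0.173, 0.001, 0.985], [-0.003, -1.0, 0.002]]
wrist_force: [0.9, -0.0, -1.9]
width: 0.652
world 0.2939 0.19
t 4.35 p [ 0.5664 -0.2301  0.212 ] w 0.652 q [-0.41  0.4   1.65 -0.    1.09 -2.15] F [ 0.9 -0.  -1.9]
turn [-0.002 -0.306 -0.003] shift in target axes [-0.0478 -0.088   0.4985] in present axes [-0.196  -0.0866  0.4611]
```

```bash
python3 -m crank '[[[0,-0.02,0],[0,-0.1,0],-1],[[0,-0.02,0],[0,-0.1,0],-1],[[0,-0.01,0],[0,-0.106,0],-1],[[-0.002,0,0.048],[0,0,0],-1],[[-0.002,0,0.048],[0,0,0],-1]]'|head -2
python3 -m crank '[[[-0.002,0,0.048],[0,0,0],-1],[[-0.002,0,0.048],[0,0,0],-1],[[-0.002,0,0.048],[0,0,0],-1],[[-0.002,0,0.048],[0,0,0],-1],[[-0.002,0,0.048],[0,0,0],-1]]'|head -2
python3 rk.py -.07 0 .116
```

```text
time: 4.85
tool_pos: [0.5191, -0.1469, 0.2619]
time: 5.35
tool_pos: [0.3985, 0.0622, 0.2619]
world 0.3116 0.1993
t 5.35 p [0.3985 0.0622 0.2619] w 0.65 q [ 0.13  0.01  2.03  0.    1.1  -1.92] F [ 0.8  0.7 -2. ]
turn [ 0.    -0.001  0.   ] shift in target axes [-0.0138  0.1459  0.1617] in present axes [-0.014   0.1459  0.1617]
```

```bash
python3 -m crank '[[[-0.005,0,0.046],[0,0,0],-1],[[-0.005,0.02,0.046],[0,0,0],-1],[[0,0.04,0.04],[0,0,0],-1],[[0,0.04,0.02],[0,0,0],-1],[[0,0,0],[0,0,0],-1]]'|head -2
python3 rk.py -.07 0 .116
```

```text
time: 5.85
tool_pos: [0.319, 0.1865, 0.1632]
world 0.3116 0.1993
t 5.85 p [0.319  0.1865 0.1632] w 0.652 q [ 0.5   0.11  2.19  0.    0.84 -1.56] F [-0.3 -0.8 -2.3]
turn [-0.     0.004 -0.008] shift in target axes [-0.0007  0.0472  0.0147] in present axes [-0.0003  0.0472  0.0147]
```

```bash
python3 -m crank '[[[0,0.02,0.015],[0,0,0],-1],[[0,0.02,0],[0,0,0],-1],[[0,0.007,0],[0,0,0],-1],[[0,0,0],[0,0,0],-1]]'|head -2
python3 rk.py .042 0 .116; python3 look.py side s2
```

```text
time: 6.25
tool_pos: [0.3167, 0.1996, 0.1198]
world 0.411 0.251
t 6.25 p [0.3167 0.1996 0.1198] w 0.649 q [ 0.53  0.21  2.22 -0.    0.71 -1.52] F [-0.6 -0.1 -2.5]
turn [ 0.    -0.    -0.001] shift in target axes [0.1074 0.0038 0.002 ] in present axes [0.1074 0.0037 0.0021]
```

View pics/s2.png

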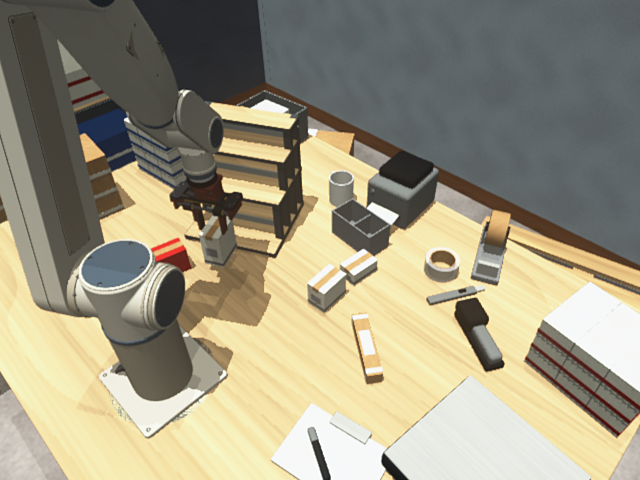

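The carton is held upright in front of the bottom tier at (218,240). Sliding it in now.

```bash
python3 -m crank '[[[0.025,0.001,0.001],[0,0,0],-1],[[0.025,0.001,0],[0,0,0],-1],[[0.025,0,0],[0,0,0],-1],[[0.02,0,0],[0,0,0],-1],[[0.012,0,0],[0,0,0],-1]]'
python3 -m crank '[[[0,0,0],[0,0,0],-1],[[0,0,0],[0,0,0],-1]]'
python3 rk.py .042 0 .115
```

```text
time: 6.8
tool_pos: [0.4134, 0.2512, 0.1191]
orientation: [[0.887, 0.003, -0.461], [0.461, 0.001, 0.887], [0.003, -1.0, 0.0]]
wrist_force: [-0.2, -0.6, -2.8]
width: 0.65
time: 7.0
tool_pos: [0.4103, 0.2499, 0.1178]
orientation: [[0.887, -0.001, -0.462], [0.462, -0.0, 0.887], [-0.001, -1.0, -0.0]]
wrist_force: [-0.8, 0.3, -2.9]
width: 0.653
world 0.411 0.251
t 7.0 p [0.4103 0.2499 0.1178] w 0.653 q [ 0.52  0.35  2.01 -0.    0.79 -1.53] F [-0.8  0.3 -2.9]
turn [ 0.    -0.    -0.001] shift in target axes [0.0011 0.0028 0.0007] in present axes [0.0011 0.0028 0.0007]
```

Lower it until contact, then release.

```bash
python3 -m crank '[[[0,0.002,0],[0,0,0],-1],[[0,0.002,0],[0,0,0],-1],[[0,0.002,0],[0,0,0],-1],[[0,0,0],[0,0,0],-1]]'|grep -E "pos|force"; python3 -m crank '[[[0,0.001,0],[0,0,0],-1],[[0,0.001,0],[0,0,0],-1],[[0,0,0],[0,0,0],-1]]'|grep -E "pos|force"
```

```text
tool_pos: [0.4094, 0.2505, 0.1128]
wrist_force: [-10.4, 0.1, 19.5]
tool_pos: [0.4099, 0.2511, 0.1122]
wrist_force: [-14.1, -1.0, 34.6]
```

```bash
python3 -m crank '[[[0,-0.002,0],[0,0,0],-1],[[0,0,0],[0,0,0],1],[[0,0,0],[0,0,0],1],[[0,0,0],[0,0,0],1],[[0,0,0],[0,0,0],1]]'; python3 look.py side s3; python3 - <<'E'
import cv2
from h import *
i=cv2.imread('pics/s3.png');cv2.imwrite('pics/s3c.png',crop(i,150,80,330,270,3))
E
```

```text
time: 8.2
tool_pos: [0.4107, 0.2503, 0.1112]
orientation: [[0.887, -0.0, -0.462], [0.462, -0.0, 0.887], [-0.001, -1.0, -0.0]]
wrist_force: [-0.5, -0.1, 0.1]
width: 0.975
```

View pics/s3c.png

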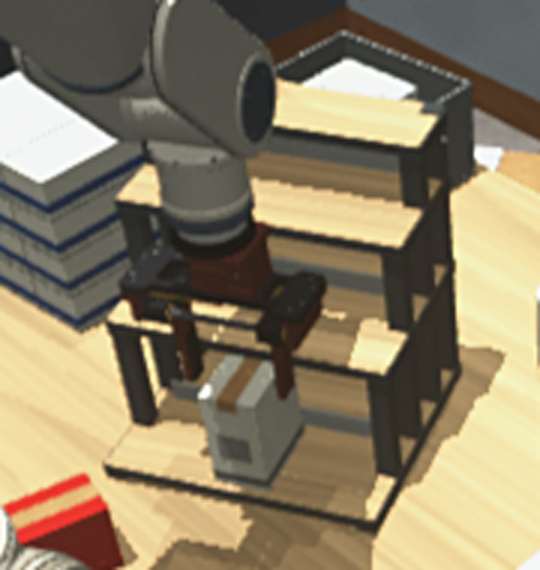

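```bash
python3 -m crank '[[[-0.02,0,0],[0,0,0],1],[[-0.03,0,0],[0,0,0],1],[[-0.03,0,0],[0,0,0],0.2],[[0,0,0],[0,0,-0.1],-0.1],[[0,0.01,0],[0,0,-0.1],-0.1]]'|head -2
python3 -m crank '[[[0,0.015,0],[0,0,-0.06],-0.1],[[0,0,0],[0,0,0],-0.1],[[0,0,0],[0,0,0],-0.1]]'
python3 rk.py 0 0 .075
```

```text
time: 8.75
tool_pos: [0.3416, 0.2144, 0.1025]
time: 9.05
tool_pos: [0.3435, 0.2153, 0.0869]
orientation: [[0.858, 0.226, -0.462], [0.447, 0.118, 0.887], [0.255, -0.967, -0.0]]
wrist_force: [-0.2, -0.1, 1.1]
width: 0.498
world 0.3737 0.2316
t 9.05 p [0.3435 0.2153 0.0869] w 0.498 q [ 0.54  0.25  2.35 -0.06  0.28 -1.45] F [-0.2 -0.1  1.1]
turn [0.    0.    0.258] shift in target axes [0.0343 0.0119 0.0005] in present axes [0.0302 0.0202 0.0005]
```

```bash
python3 -m crank '[[[-0.003,0.012,0],[0,0,0],-0.1],[[0.012,0.003,0],[0,0,0],-0.1],[[0.012,0.003,0],[0,0,0],-0.1],[[0.003,0.001,0],[0,0,0],-0.1],[[0,0,0],[0,0,0],-0.1]]'|grep -E "pos|force"
for i in 1; do python3 -m crank '[[[0.003,0.001,0],[0,0,0],-0.1],[[0.003,0.001,0],[0,0,0],-0.1],[[0.003,0.001,0],[0,0,0],-0.1]]'|grep -E "pos|force"; done
python3 rk.py 0 0 .075|head -3
```

```text
tool_pos: [0.3698, 0.2291, 0.0753]
wrist_force: [0.4, 0.3, -0.1]
tool_pos: [0.3766, 0.2326, 0.0741]
wrist_force: [-2.1, -2.0, 1.1]
world 0.3737 0.2316
t 9.85 p [0.3766 0.2326 0.0741] w 0.453 q [ 0.54  0.32  2.28 -0.05  0.27 -1.46] F [-2.1 -2.   1.1]
turn [-0.    0.    0.26] shift in target axes [-0.0031 -0.0009  0.0004] in present axes [-0.0027 -0.0016  0.0004]
```

```bash
python3 -m crank '[[[0.003,0.001,0],[0,0,0],-0.1],[[0.003,0.001,0],[0,0,0],-0.1]]'|grep -E "pos|force"
python3 -m crank '[[[0.003,0.001,0],[0,0,0],-0.1],[[0.003,0.001,0],[0,0,0],-0.1]]'|grep -E "pos|force"
```

```text
tool_pos: [0.3817, 0.2352, 0.0735]
wrist_force: [-3.4, -1.2, 2.9]
tool_pos: [0.3879, 0.2385, 0.0732]
wrist_force: [-3.1, -1.4, 2.7]
```

```bash
python3 look.py side s4; python3 - <<'E'
from h import *
i=cv2.imread('pics/s4.png');cv2.imwrite('pics/s4c.png',crop(i,150,80,330,270,3))
E
```

```text
(no output)
```

View pics/s4c.png

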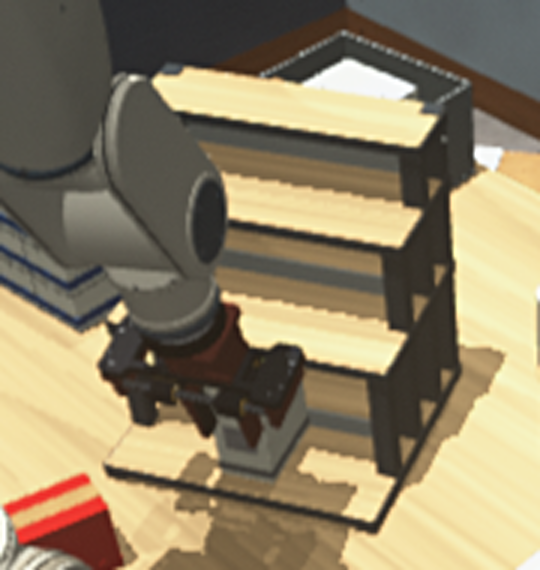

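```bash
python3 -m crank '[[[0.002,0.0005,0],[0,0,0],-0.1],[[0.001,0,0],[0,0,0],-0.1]]'|grep -E "pos|force"
python3 -m crank '[[[0.001,0,0],[0,0,0],-0.1],[[0.001,0,0],[0,0,0],-0.1],[[0,0,0],[0,0,0],-0.1]]'|grep -E "pos|force"
```

```text
tool_pos: [0.3889, 0.239, 0.073]
wrist_force: [-9.6, -3.6, 6.5]
tool_pos: [0.389, 0.239, 0.073]
wrist_force: [-12.3, -4.6, 8.9]
```

```bash
python3 -m crank '[[[-0.02,-0.005,0],[0,0,0],-0.1],[[-0.04,-0.01,0],[0,0,0],0.5],[[0,-0.04,0],[0,0,0.13],1],[[0,-0.05,0],[0,0,0.13],1],[[0,-0.05,-0.04],[0,0,0],1]]'|grep -E "pos|force"
python3 look.py top t4; python3 g.py .549 -.105 .028 -.07
python3 - <<'E'
from h import *
i=cv2.imread('pics/t4.png');i=np.clip(255*(i/255.)**.6,0,255).astype('uint8');cv2.imwrite('pics/t4c.png',crop(i,100,140,480,340,2))
E
```

```text
tool_pos: [0.3413, 0.1791, 0.1738]
wrist_force: [1.9, 0.3, -0.5]
t 11.35 p [0.3451 0.1768 0.1789] w 0.82 q [ 0.45  0.07  2.2  -0.    0.79 -1.6 ] F [2.1 1.5 3.3]
turn [-0.017  0.551  0.084] shift in target axes [ 0.2231  0.1509 -0.2669] in present axes [ 0.0373  0.1568 -0.3432]
```

View pics/t4c.png

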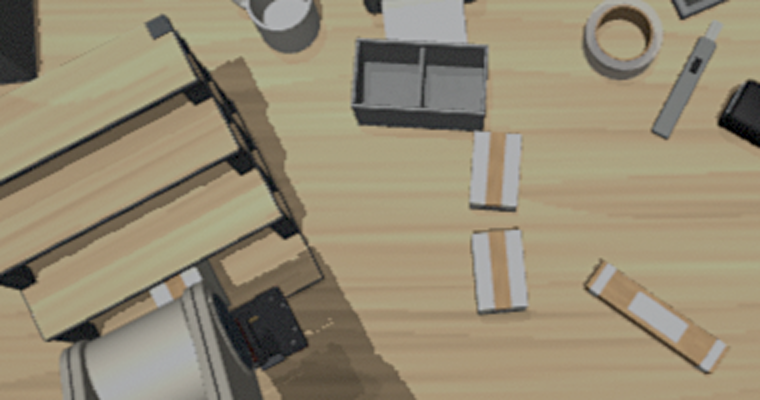

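```bash
python3 -m crank '[[[0,-0.03,-0.03],[0,0.138,0],1],[[0,-0.02,-0.04],[0,0.138,0],1],[[0,0,-0.04],[0,0.138,0],1],[[0,0,-0.04],[0,0.138,0],1],[[0,0,0],[0,0,0],1]]'|grep -E "pos|force"
python3 g.py .549 -.105 .028 -.07
```

```text
tool_pos: [0.3751, 0.0284, 0.2204]
wrist_force: [-0.1, 0.6, -0.5]
t 11.85 p [0.3751 0.0284 0.2204] w 1.0 q [ 0.02 -0.02  2.17  0.03  0.92 -1.49] F [-0.1  0.6 -0.5]
turn [-0.034 -0.013  0.069] shift in target axes [ 0.1828  0.1924 -0.1209] in present axes [ 0.1709  0.2004 -0.1253]
```

```bash
python3 -m crank '[[[0,0,0],[-0.034,-0.013,0.069],1],[[0.04,0,-0.03],[0,0,0],1],[[0.045,0,-0.03],[0,0,0],1],[[0.045,0,-0.03],[0,0,0],1],[[0.04,0.05,-0.03],[0,0,0],1]]'|grep -E "pos|force"
python3 -m crank '[[[0,0,0],[0,0,0],1]]'|head -1
python3 look.py wrist w3 .569,-.106,-.07,.09,.058,.046
python3 g.py .549 -.105 .028 -.07
```

```text
tool_pos: [0.5255, -0.0853, 0.1874]
wrist_force: [1.1, 0.0, 0.4]
time: 12.45
t 12.5 p [ 0.5186 -0.0838  0.1811] w 1.0 q [-0.18  0.31  1.87  0.    0.97 -1.69] F [-0.7  1.1 -0.2]
turn [-0.001  0.009 -0.008] shift in target axes [ 0.0318  0.1531 -0.0191] in present axes [ 0.0328  0.1528 -0.0196]
```

View pics/w3_o.png

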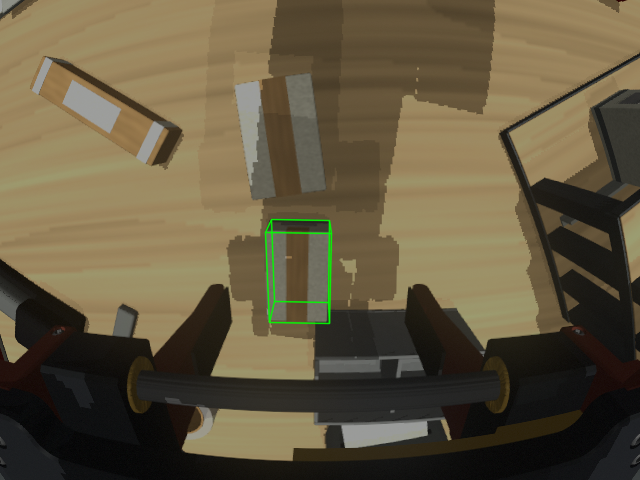

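```bash
python3 -m crank '[[[0.02,0.04,-0.01],[0,0,0],1],[[0.015,0.04,-0.01],[0,0,0],1],[[0,0.04,0],[0,0,0],1],[[0,0.032,0],[0,0,0],1],[[0,0,0],[0,0,0],1]]'|grep -E "pos|force"
python3 g.py .554 -.105 .028 -.07
```

```text
tool_pos: [0.5491, -0.1038, 0.0296]
wrist_force: [-0.4, 0.3, 0.4]
t 13.0 p [ 0.5491 -0.1038  0.0296] w 1.001 q [-0.21  0.59  1.86  0.    0.7  -1.72] F [-0.4  0.3  0.4]
turn [-0.002  0.011 -0.009] shift in target axes [ 0.005   0.0016 -0.0009] in present axes [ 0.005   0.0016 -0.0009]
```

```bash
python3 -m crank '[[[0.005,0.001,-0.001],[0,0.01,-0.008],1],[[0,0,0],[0,0,0],-1],[[0,0,0],[0,0,0],-1],[[0,0,0],[0,0,0],-1],[[0,0,0],[0,0,0],-1]]'|grep -E "pos|force|width"
python3 -m crank '[[[0,0,0],[0,0,0],-1],[[0,0,0],[0,0,0],-1],[[0,-0.03,0],[0,0,0],-1],[[0,-0.05,0],[0,0,0],-1],[[0,-0.05,0],[0,0,0],-1]]'|grep -E "pos|force|width"
python3 -m crank '[[[0,-0.05,0],[0,-0.137,0],-1],[[0,-0.05,0],[0,-0.137,0],-1],[[0,-0.05,0],[0,-0.137,0],-1],[[0,-0.04,0],[0,-0.137,0],-1],[[0,0,0],[0,0,0],-1]]'|grep -E "pos|force|width"
python3 rk.py .05 0 .30
```

```text
tool_pos: [0.5575, -0.1071, 0.0321]
wrist_force: [-0.9, -0.2, 0.2]
width: 0.679
tool_pos: [0.5553, -0.1069, 0.1616]
wrist_force: [1.1, 0.3, 0.8]
width: 0.223
tool_pos: [0.558, -0.1077, 0.3577]
wrist_force: [0.0, 0.3, -0.3]
width: 0.004
world 0.418 0.2547
t 14.5 p [ 0.558  -0.1077  0.3577] w 0.004 q [-0.21  0.19  1.6   0.    1.33 -2.26] F [ 0.   0.3 -0.3]
turn [0.009 0.    0.013] shift in target axes [0.0432 0.0577 0.386 ] in present axes [0.0426 0.0546 0.3866]
```

```bash
python3 look.py wrist w4 .569,-.106,-.07,.09,.058,.046;python3 look.py top t5; python3 - <<'E'
from h import *
i=cv2.imread('pics/t5.png');i=np.clip(255*(i/255.)**.6,0,255).astype('uint8');cv2.imwrite('pics/t5c.png',crop(i,260,140,480,340,3))
E
```

```text
(no output)
```

View pics/w4_o.png

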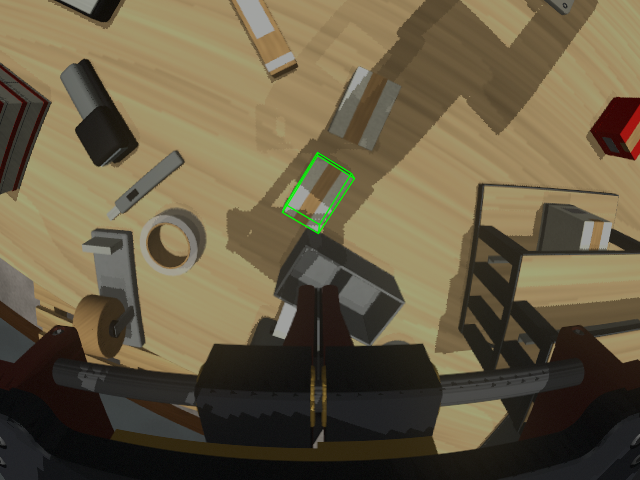

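View pics/t5c.png

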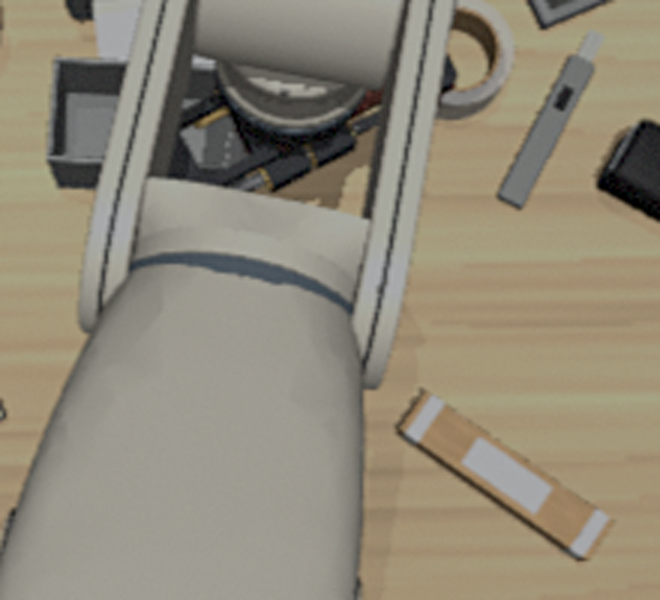

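```bash
python3 -m crank '[[[0,0.04,0],[0,0.138,0],1],[[0,0.05,0],[0,0.138,0],1],[[0,0.05,0],[0,0.138,0],1],[[0,0.04,0],[0,0.135,0],1],[[0,0,0],[0,0,0],1]]'|grep -E "pos|force|width"
python3 g.py .554 -.105 .025 -.07; python3 look.py wrist w5 .569,-.106,-.07,.09,.058,.046
```

```text
tool_pos: [0.5505, -0.1058, 0.1638]
wrist_force: [0.5, -0.1, -1.1]
width: 0.423
t 15.1 p [ 0.5505 -0.1058  0.1638] w 0.423 q [-0.21  0.39  1.8   0.    0.96 -1.71] F [ 0.5 -0.1 -1.1]
turn [-0.003 -0.004 -0.009] shift in target axes [0.0035 0.1388 0.001 ] in present axes [0.0047 0.1388 0.0007]
```

View pics/w5_o.png

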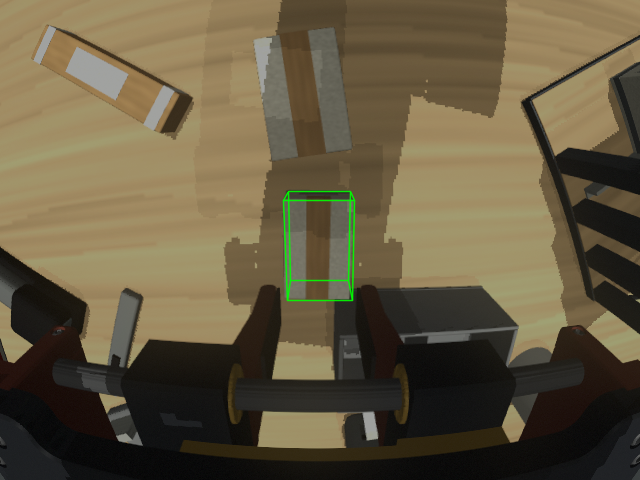

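```bash
python3 -m crank '[[[0,0,0],[0,0,0],1],[[0.002,0,0],[0,0,0],1],[[0.002,0,0],[0,0,0],1],[[0,0.01,0],[0,0,0],1],[[0,0.03,0],[0,0,0],1]]'|grep -E "width"
python3 -m crank '[[[0,0.03,0],[0,0,0],1],[[0,0.03,0],[0,0,0],1],[[0,0.03,0],[0,0,0],1],[[0,0.01,0],[0,0,0],1],[[0,0,0],[0,0,0],1]]'|grep -E "pos|force|width"
python3 g.py .554 -.105 .024 -.07
```

```text
width: 0.925
tool_pos: [0.56, -0.1071, 0.0299]
wrist_force: [1.1, 0.9, 0.4]
width: 1.004
t 16.15 p [ 0.56   -0.1071  0.0299] w 1.004 q [-0.21  0.6   1.85  0.    0.69 -1.71] F [1.1 0.9 0.4]
turn [-0.001 -0.002  0.003] shift in target axes [-0.0062  0.0059  0.0016] in present axes [-0.0062  0.0059  0.0016]
```

```bash
python3 -m crank '[[[-0.005,0.006,0.001],[0,0,0],1],[[0,0,0],[0,0,0],-1],[[0,0,0],[0,0,0],-1],[[0,0,0],[0,0,0],-1],[[0,0,0],[0,0,0],-1]]'|grep -E "pos|force|width"
python3 -m crank '[[[0,0,0],[0,0,0],-1],[[0,0,0],[0,0,0],-1],[[0,0,0],[0,0,0],-1],[[0,0,0],[0,0,0],-1]]'|grep -E "pos|force|width"
python3 -m crank '[[[0,-0.01,0],[0,0,0],-1],[[0,-0.01,0],[0,0,0],-1],[[0,0,0],[0,0,0],-1]]'|grep -E "pos|force|width"
```

```text
tool_pos: [0.5566, -0.106, 0.0257]
wrist_force: [0.2, -0.3, -0.4]
width: 0.673
tool_pos: [0.5566, -0.106, 0.0256]
wrist_force: [-0.7, 0.3, 6.7]
width: 0.655
tool_pos: [0.5569, -0.1061, 0.0466]
wrist_force: [0.0, -0.1, -1.1]
width: 0.657
```

```bash
python3 -m crank '[[[0,-0.04,0],[0,0,0],-1],[[0,-0.05,0],[0,-0.137,0],-1],[[0,-0.05,0],[0,-0.137,0],-1],[[0,-0.05,0],[0,-0.137,0],-1],[[0,-0.05,0],[0,-0.137,0],-1]]'|grep -E "pos|force|width"
python3 -m crank '[[[0,-0.01,0.04],[0,0,0],-1],[[0,0,0.045],[0,0,0],-1],[[0,0,0.045],[0,0,0],-1],[[0,0,0.045],[0,0,0],-1],[[0,0,0.045],[0,0,0],-1]]'|grep -E "pos|force|width"
python3 rk.py .05 0 .29
```

```text
tool_pos: [0.554, -0.1059, 0.2871]
wrist_force: [1.8, -0.4, -1.6]
width: 0.653
tool_pos: [0.4524, 0.0907, 0.2946]
wrist_force: [1.4, 0.7, -2.0]
width: 0.658
world 0.418 0.2547
t 18.35 p [0.4524 0.0907 0.2946] w 0.658 q [ 0.17  0.07  1.89 -0.    1.18 -1.87] F [ 1.4  0.7 -2. ]
turn [ 0.002 -0.004  0.005] shift in target axes [0.0452 0.0046 0.1613] in present axes [0.0445 0.0045 0.1615]
```

```bash
python3 -m crank '[[[0.01,0,0.045],[0,0,0],-1],[[0.01,0,0.045],[0,0,0],-1],[[0.02,0,0.04],[0,0,0],-1],[[0,0,0.02],[0,0,0],-1],[[0,0,0],[0,0,0],-1]]'|grep -E "pos|force|width"
python3 rk.py .162 0 .291; python3 look.py side s6; python3 - <<'E'
from h import *
i=cv2.imread('pics/s6.png');cv2.imwrite('pics/s6c.png',crop(i,150,40,350,270,2.6))
E
```

```text
tool_pos: [0.4194, 0.2431, 0.2942]
wrist_force: [0.2, -0.4, -1.3]
width: 0.659
world 0.5174 0.3064
t 18.85 p [0.4194 0.2431 0.2942] w 0.659 q [ 0.5   0.11  1.84 -0.    1.19 -1.55] F [ 0.2 -0.4 -1.3]
turn [ 0.002 -0.     0.005] shift in target axes [0.1162 0.0032 0.0109] in present axes [0.1161 0.0037 0.0109]
```

View pics/s6c.png

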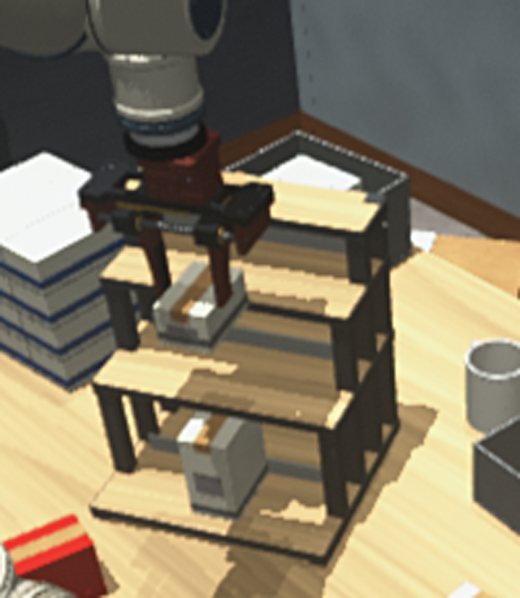

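```bash
python3 -m crank '[[[0.01,0.004,0.005],[0,0,0.004],-1],[[0.02,0.001,0.005],[0,0,0],-1],[[0.03,0,0],[0,0,0],-1],[[0.03,0,0],[0,0,0],-1],[[0.016,0,0],[0,0,0],-1]]'|grep -E "pos|force|width"
python3 -m crank '[[[0.006,0,0],[0,0,0],-1],[[0,0,0],[0,0,0],-1]]'|grep -E "pos|force|width"
python3 rk.py .162 0 .291
```

```text
tool_pos: [0.5131, 0.2985, 0.289]
wrist_force: [-0.5, -0.1, -2.5]
width: 0.655
tool_pos: [0.5163, 0.3007, 0.2888]
wrist_force: [0.3, -0.3, -2.1]
width: 0.656
world 0.5174 0.3064
t 19.6 p [0.5163 0.3007 0.2888] w 0.656 q [ 0.51  0.3   1.61 -0.    1.23 -1.54] F [ 0.3 -0.3 -2.1]
turn [ 0.002 -0.005  0.   ] shift in target axes [ 0.0036 -0.0022  0.0046] in present axes [ 0.0036 -0.0022  0.0046]
```

```bash
python3 -m crank '[[[0,0.002,0],[0,0,0],-1],[[0,0.001,0],[0,0,0],-1],[[0,0,0],[0,0,0],-1]]'|grep -E "pos|force"; python3 -m crank '[[[0,0.001,0],[0,0,0],-1],[[0,0,0],[0,0,0],-1]]'|grep -E "pos|force"
```

```text
tool_pos: [0.5149, 0.301, 0.2865]
wrist_force: [0.6, 0.1, -0.9]
tool_pos: [0.5153, 0.3014, 0.2856]
wrist_force: [0.2, -0.0, -2.0]
```

```bash
python3 -m crank '[[[0,0.001,0],[0,0,0],-1],[[0,0.001,0],[0,0,0],-1],[[0,0,0],[0,0,0],-1]]'|grep -E "pos|force"; python3 -m crank '[[[0,0,0],[0,0,0],1],[[0,0,0],[0,0,0],1],[[0,0,0],[0,0,0],1],[[0,0,0],[0,0,0],1],[[0,0,0],[0,0,0],1]]'|grep -E "pos|force|width"
```

```text
tool_pos: [0.5155, 0.3014, 0.2847]
wrist_force: [-3.1, -1.2, 5.7]
tool_pos: [0.5156, 0.3014, 0.2834]
wrist_force: [-0.5, 0.3, -0.3]
width: 1.001
```

```bash
python3 -m crank '[[[-0.02,-0.003,0],[0,0,0],1],[[-0.03,0,0],[0,0,0],1],[[-0.02,0,0.003],[0,0,0],0.5],[[0,0,0],[0,0,0],-0.1],[[0,0,0],[0,0,0],-0.1]]'|grep -E "pos|force|width"
python3 -m crank '[[[0,0,0],[0,0,0],-0.1],[[0,0,0],[0,0,0],-0.1],[[0.01,0,0],[0,0,0],-0.1],[[0.01,0,0],[0,0,0],-0.1],[[0,0,0],[0,0,0],-0.1]]'|grep -E "pos|force|width"
python3 rk.py .12 0 .288
```

```text
tool_pos: [0.4524, 0.2723, 0.2869]
wrist_force: [-0.6, 0.3, -0.2]
width: 0.766
tool_pos: [0.4713, 0.282, 0.2863]
wrist_force: [0.3, 0.4, -0.2]
width: 0.447
world 0.4801 0.287
t 21.9 p [0.4713 0.282  0.2863] w 0.447 q [ 0.52  0.22  1.72 -0.    1.2  -1.53] F [ 0.3  0.4 -0.2]
turn [ 0.002 -0.004  0.002] shift in target axes [ 0.0101 -0.0017  0.0004] in present axes [ 0.0101 -0.0017  0.0005]
```

```bash
python3 -m crank '[[[0.003,0,0],[0,0,0],-0.1],[[0.003,0,0],[0,0,0],-0.1],[[0.003,0,0],[0,0,0],-0.1],[[0.003,0,0],[0,0,0],-0.1]]'|grep -E "pos|force"
python3 -m crank '[[[0.003,0,0],[0,0,0],-0.1],[[0.003,0,0],[0,0,0],-0.1]]'|grep -E "pos|force"
python3 rk.py .14 0 .288|tail -1
```

```text
tool_pos: [0.4804, 0.2866, 0.2864]
wrist_force: [-0.3, -0.1, -0.2]
tool_pos: [0.4858, 0.2895, 0.2865]
wrist_force: [-0.4, -0.2, -0.7]
turn [ 0.002 -0.004  0.001] shift in target axes [ 0.0138 -0.0015  0.0004] in present axes [ 0.0138 -0.0015  0.0005]
```

```bash
python3 -m crank '[[[0.003,0,0],[0,0,0],-0.1],[[0.003,0,0],[0,0,0],-0.1]]'|grep -E "pos|force"
python3 -m crank '[[[0.002,0,0],[0,0,0],-0.1],[[0.002,0,0],[0,0,0],-0.1]]'|grep -E "pos|force"
python3 -m crank '[[[0.002,0,0],[0,0,0],-0.1],[[0.002,0,0],[0,0,0],-0.1]]'|grep -E "pos|force"
python3 rk.py .14 0 .288|tail -1
```

```text
tool_pos: [0.4913, 0.2923, 0.2865]
wrist_force: [-1.2, -0.5, -0.7]
tool_pos: [0.4947, 0.294, 0.2865]
wrist_force: [-3.2, -2.0, 1.2]
tool_pos: [0.495, 0.294, 0.2861]
wrist_force: [-16.3, -9.0, 10.3]
turn [ 0.003 -0.004 -0.008] shift in target axes [ 0.0036 -0.0019  0.0007] in present axes [ 0.0036 -0.002   0.0007]
```

```bash
python3 -m crank '[[[-0.02,0,0],[0,0,0],-0.1],[[-0.05,0,0],[0,0,0],0.5],[[-0.02,0,-0.045],[0,0,0],1],[[0,0,-0.05],[0,0.1,0],1],[[0,0,-0.05],[0,0.1,0],1]]'|grep -E "pos|force"
python3 look.py side s7; python3 look.py top t7; python3 - <<'E'
from h import *
i=cv2.imread('pics/s7.png');cv2.imwrite('pics/s7c.png',crop(i,150,40,450,330,2.6)[:, :780])
i=cv2.imread('pics/t7.png');i=np.clip(255*(i/255.)**.6,0,255).astype('uint8');cv2.imwrite('pics/t7c.png',crop(i,50,140,480,340,1.8))
E
python3 g.py .427 -.108 .2 .071
```

```text
tool_pos: [0.4808, 0.1227, 0.2876]
wrist_force: [1.7, 0.6, 0.3]
t 23.7 p [0.4822 0.1193 0.2874] w 0.866 q [ 0.22  0.14  1.83 -0.    1.17 -1.62] F [0.3 0.5 0.9]
turn [0.003 0.197 0.004] shift in target axes [-0.0712  0.0874 -0.2228] in present axes [-0.1138  0.0877 -0.2042]
```

View pics/s7c.png

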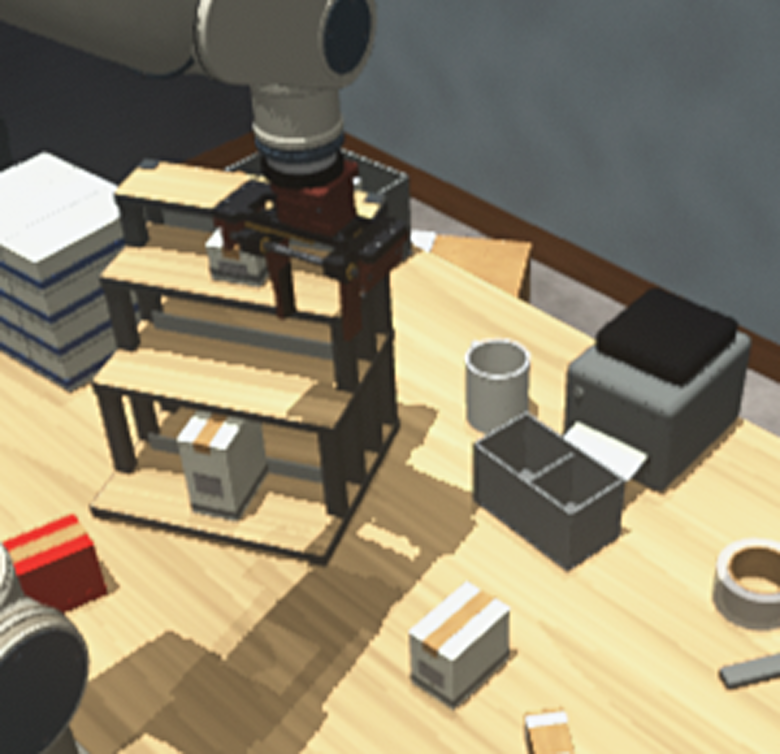

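View pics/t7c.png

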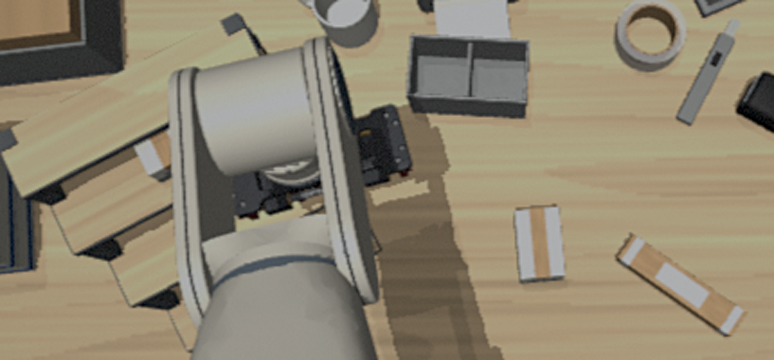

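Tier status: tall at (222,462) on the bottom and 46 mm at (240,255) on top. The mid carton is still at its first pose, (460,640) in the crop. Going to it.

```bash
python3 -m crank '[[[0,0,-0.02],[0,0.1,0],1],[[0,0,-0.03],[0,0.097,0],1],[[-0.02,0,-0.045],[0,0,0],1],[[-0.02,0,-0.045],[0,0,0],1],[[-0.02,0.03,-0.045],[0,0,0],1]]'|grep -E "pos|force"
python3 -m crank '[[[0,0.03,-0.02],[0,0,0],1],[[0,0,0],[0,0,0],1]]'|grep -E "pos|force"
python3 g.py .427 -.108 .058 .071;python3 look.py wrist w7 .442,-.107,.071,.09,.058,.077
```

```text
tool_pos: [0.4458, -0.0599, 0.2635]
wrist_force: [1.3, -0.2, -0.8]
tool_pos: [0.4435, -0.0795, 0.2285]
wrist_force: [-0.6, -0.3, -0.4]
t 24.4 p [ 0.4435 -0.0795  0.2285] w 1.003 q [-0.2   0.13  1.98 -0.    1.03 -1.85] F [-0.6 -0.3 -0.4]
turn [ 0.001  0.006 -0.003] shift in target axes [-0.0185  0.1705 -0.0273] in present axes [-0.0182  0.1705 -0.0271]
```

View pics/w7_o.png

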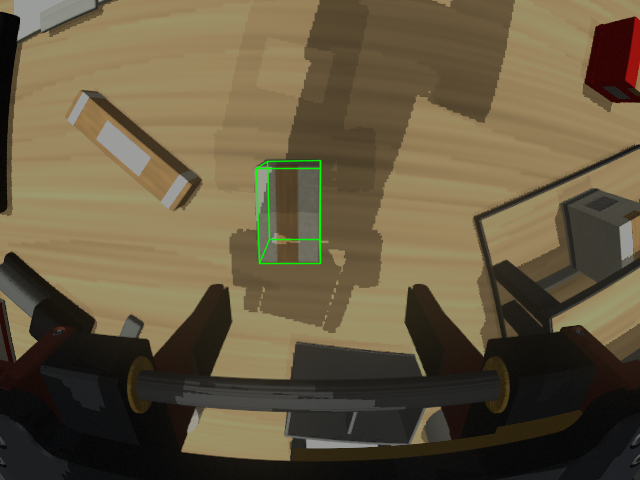

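```bash
python3 -m crank '[[[-0.01,0.02,-0.014],[0,0,0],1],[[-0.008,0.04,-0.013],[0,0,0],1],[[0,0.045,0],[0,0,0],1],[[0,0.045,0],[0,0,0],1],[[0,0.02,0],[0,0,0],1]]'|grep -E "pos|force"
python3 -m crank '[[[0,0,0],[0,0,0],1],[[0,0,0],[0,0,0],-1],[[0,0,0],[0,0,0],-1],[[0,0,0],[0,0,0],-1],[[0,0,0],[0,0,0],-1]]'|grep -E "pos|force|width"
python3 -m crank '[[[0,0,0],[0,0,0],-1],[[0,0,0],[0,0,0],-1],[[0,0,0],[0,0,0],-1],[[0,0,0],[0,0,0],-1]]'|grep -E "pos|force|width"
```

```text
tool_pos: [0.43, -0.1055, 0.0592]
wrist_force: [0.2, -0.2, 0.5]
tool_pos: [0.4311, -0.1071, 0.0622]
wrist_force: [-0.3, -1.9, 0.4]
width: 0.672
tool_pos: [0.431, -0.1073, 0.0619]
wrist_force: [-0.4, -2.7, 8.5]
width: 0.65
```

```bash
python3 -m crank '[[[0,-0.01,0],[0,0,0],-1],[[0,-0.02,0],[0,0,0],-1],[[0,-0.04,0],[0,-0.1,0],-1],[[0,-0.05,0],[0,-0.1,0],-1],[[0,-0.05,0],[0,-0.1,0],-1]]'|grep -E "pos|force|width"
python3 -m crank '[[[0,0,0.02],[0,-0.11,0],-1],[[0,0,0],[0,0,0],-1]]'|grep -E "pos|force|width"
python3 rk.py 0 0 .227
```

```text
tool_pos: [0.4285, -0.1063, 0.2328]
wrist_force: [1.1, -0.4, -2.8]
width: 0.651
tool_pos: [0.4217, -0.0872, 0.2325]
wrist_force: [-0.6, 0.3, -2.3]
width: 0.648
world 0.3737 0.2316
t 26.55 p [ 0.4217 -0.0872  0.2325] w 0.648 q [-0.23  0.09  2.02 -0.    1.03 -2.29] F [-0.6  0.3 -2.3]
turn [0.003 0.011 0.003] shift in target axes [0.1046 0.0055 0.3049] in present axes [0.108  0.0048 0.3038]
```

```bash
python3 -m crank '[[[0.014,0,0.043],[0,0.01,0],-1],[[0.015,0,0.043],[0,0,0],-1],[[0.015,0,0.043],[0,0,0],-1],[[0.015,0,0.043],[0,0,0],-1],[[0.015,0,0.043],[0,0,0],-1]]'|grep -E "pos|force|width"
python3 -m crank '[[[0.015,0,0.043],[0,0,0],-1],[[0.015,0,0.043],[0,0,0],-1],[[0,0,0],[0,0,0],-1]]'|grep -E "pos|force|width"
python3 rk.py .102 0 .224
```

```text
tool_pos: [0.3871, 0.1378, 0.2297]
wrist_force: [1.2, 0.4, -3.4]
width: 0.649
tool_pos: [0.3743, 0.2306, 0.2295]
wrist_force: [-0.3, -0.8, -2.0]
width: 0.652
world 0.4642 0.2787
t 27.35 p [0.3743 0.2306 0.2295] w 0.652 q [ 0.53  0.11  2.   -0.    1.03 -1.53] F [-0.3 -0.8 -2. ]
turn [ 0.001  0.002 -0.   ] shift in target axes [0.1019 0.0055 0.0011] in present axes [0.102  0.0055 0.0009]
```

```bash
python3 -m crank '[[[0.005,0.006,0.001],[0,0,0],-1],[[0.02,0,0],[0,0,0],-1],[[0.03,0,0],[0,0,0],-1],[[0.025,0,0],[0,0,0],-1],[[0.02,0,0],[0,0,0],-1]]'|grep -E "pos|force|width"
python3 -m crank '[[[0.001,0,0],[0,0,0],-1],[[0,0,0],[0,0,0],-1]]'|grep -E "pos|force|width"
python3 rk.py .102 0 .22|tail -1
python3 -m crank '[[[0,0.001,0],[0,0,0],-1],[[0,0.001,0],[0,0,0],-1],[[0,0.001,0],[0,0,0],-1]]'|grep -E "pos|force|width"
```

```text
tool_pos: [0.4652, 0.2724, 0.2232]
wrist_force: [0.2, -0.0, -1.4]
width: 0.652
tool_pos: [0.4643, 0.2726, 0.2231]
wrist_force: [-1.0, -0.0, -2.5]
width: 0.65
turn [ 0.003 -0.003 -0.002] shift in target axes [0.0027 0.0031 0.0055] in present axes [0.0027 0.0031 0.0055]
tool_pos: [0.4641, 0.2739, 0.2214]
wrist_force: [-1.0, 0.4, -3.2]
width: 0.648
```

```bash
python3 -m crank '[[[0,0.001,0],[0,0,0],-1],[[0,0.001,0],[0,0,0],-1],[[0,0,0],[0,0,0],-1]]'|grep -E "pos|force|width"
python3 -m crank '[[[0,0.001,0],[0,0,0],-1],[[0,0,0],[0,0,0],-1]]'|grep -E "pos|force|width"
```

```text
tool_pos: [0.4644, 0.2743, 0.2195]
wrist_force: [-0.5, -0.3, -1.1]
width: 0.648
tool_pos: [0.4643, 0.2741, 0.2191]
wrist_force: [-3.9, -2.4, 6.3]
width: 0.645
```

```bash
python3 -m crank '[[[0,0,0],[0,0,0],1],[[0,0,0],[0,0,0],1],[[0,0,0],[0,0,0],1],[[0,0,0],[0,0,0],1],[[0,0,0],[0,0,0],1]]'|grep -E "pos|force|width"
python3 -m crank '[[[-0.02,0,0],[0,0,0],1],[[-0.03,0,0],[0,0,0],1],[[-0.02,0.006,0.005],[0,0,0],0.5],[[0,0,0],[0,0,0],-0.1],[[0,0,0],[0,0,0],-0.1]]'|grep -E "pos|force|width"
python3 -m crank '[[[0,0,0],[0,0,0],-0.1],[[0,0,0],[0,0,0],-0.1],[[0.01,0,0],[0,0,0],-0.1],[[0.01,0,0],[0,0,0],-0.1],[[0,0,0],[0,0,0],-0.1]]'|grep -E "pos|force|width"
python3 rk.py .06 0 .21
```

```text
tool_pos: [0.4646, 0.2744, 0.2184]
wrist_force: [-0.5, 0.5, -0.6]
width: 0.994
tool_pos: [0.4007, 0.2468, 0.2128]
wrist_force: [-0.2, 0.8, 0.5]
width: 0.769
tool_pos: [0.4197, 0.2566, 0.2125]
wrist_force: [-0.3, 1.0, 0.3]
width: 0.45
world 0.4269 0.2593
t 30.35 p [0.4197 0.2566 0.2125] w 0.45 q [ 0.53  0.22  1.91 -0.    1.01 -1.52] F [-0.3  1.   0.3]
turn [ 0.002 -0.001  0.002] shift in target axes [ 0.0076  0.0025 -0.0009] in present axes [ 0.0076  0.0025 -0.0009]
```

```bash
python3 -m crank '[[[0.003,0,0],[0,0,0],-0.1],[[0.003,0,0],[0,0,0],-0.1],[[0.003,0,0],[0,0,0],-0.1],[[0.003,0,0],[0,0,0],-0.1]]'|grep -E "pos|force"
python3 -m crank '[[[0.003,0,0],[0,0,0],-0.1],[[0.002,0,0],[0,0,0],-0.1]]'|grep -E "pos|force"
python3 -m crank '[[[0.002,0,0],[0,0,0],-0.1],[[0.002,0,0],[0,0,0],-0.1]]'|grep -E "pos|force"
python3 rk.py .08 0 .21|tail -1
```

```text
tool_pos: [0.4285, 0.2612, 0.2123]
wrist_force: [-1.6, -1.0, 0.8]
tool_pos: [0.4332, 0.2637, 0.2124]
wrist_force: [-1.4, -0.5, 0.5]
tool_pos: [0.4367, 0.2654, 0.2124]
wrist_force: [-1.2, 0.1, 1.6]
turn [ 0.002 -0.001  0.001] shift in target axes [ 0.0085  0.0024 -0.0009] in present axes [ 0.0085  0.0024 -0.0009]
```

```bash
python3 -m crank '[[[0.002,0,0],[0,0,0],-0.1],[[0.002,0,0],[0,0,0],-0.1]]'|grep -E "pos|force"
python3 -m crank '[[[0.002,0,0],[0,0,0],-0.1],[[0.002,0,0],[0,0,0],-0.1]]'|grep -E "pos|force"
python3 -m crank '[[[0.002,0,0],[0,0,0],-0.1],[[0.001,0,0],[0,0,0],-0.1]]'|grep -E "pos|force"
```

```text
tool_pos: [0.4376, 0.2659, 0.2121]
wrist_force: [-15.8, -7.4, 12.7]
tool_pos: [0.4376, 0.2659, 0.212]
wrist_force: [-28.2, -13.2, 26.3]
tool_pos: [0.4377, 0.2659, 0.212]
wrist_force: [-36.0, -17.4, 33.6]
```

```bash
python3 -m crank '[[[-0.02,0,0],[0,0,0],-0.1],[[-0.04,0,0],[0,0,0],-0.1],[[-0.02,-0.03,-0.03],[0,0,0],0],[[0,-0.03,-0.04],[0,0,0],0.3],[[0,-0.03,-0.04],[0,0,0],0.3]]'|grep -E "pos|force"
python3 -m crank '[[[0,0,-0.04],[0,0,0],0.3],[[0,0,-0.04],[0,0,0],0.3],[[0,0,0],[0,0.15,0],0.3],[[0,0,0],[0,0.15,0],0.3],[[0,0,0],[0,0.15,0],0.3]]'|grep -E "pos|force"
python3 -m crank '[[[0,0,0],[0,0.15,0],0.3],[[0,0,0],[0,0.15,0],0.3],[[0,0,0],[0,0.15,0],0.3],[[0,0,0],[0,0.15,0],0.3],[[0,0,0],[0,0.15,0],0.3]]'|grep -E "pos|force"
python3 -m crank '[[[0,0,0],[0,0.15,0],0.3],[[0,0,0],[0,0.15,0],0.3],[[0,0,0],[0,0.15,0],0.3],[[0,0,0],[0,0.15,0],0.3],[[0,0,0],[0,0.15,0],0.3]]'|grep -E "pos|force"
python3 g.py .424 -.247 .2 -2.209;python3 look.py top t8;python3 look.py side s8;python3 - <<'E'
from h import *
i=cv2.imread('pics/s8.png');cv2.imwrite('pics/s8c.png',crop(i,150,40,450,330,2.6))
E
```

```text
tool_pos: [0.426, 0.1352, 0.3041]
wrist_force: [1.8, -0.1, 0.5]
tool_pos: [0.4635, 0.0646, 0.303]
wrist_force: [0.4, -0.7, -0.0]
tool_pos: [0.4634, 0.0652, 0.3031]
wrist_force: [-0.2, -0.5, 0.4]
tool_pos: [0.4633, 0.0651, 0.303]
wrist_force: [-0.4, 0.5, -0.2]
t 33.75 p [0.4633 0.0651 0.303 ] w 0.649 q [ 0.12  0.07  1.86 -0.    1.2   0.02] F [-0.4  0.5 -0.2]
turn [-0.004  0.732  0.001] shift in target axes [0.2741 0.103  0.1544] in present axes [ 0.3069  0.1034 -0.0687]
```

View pics/s8c.png

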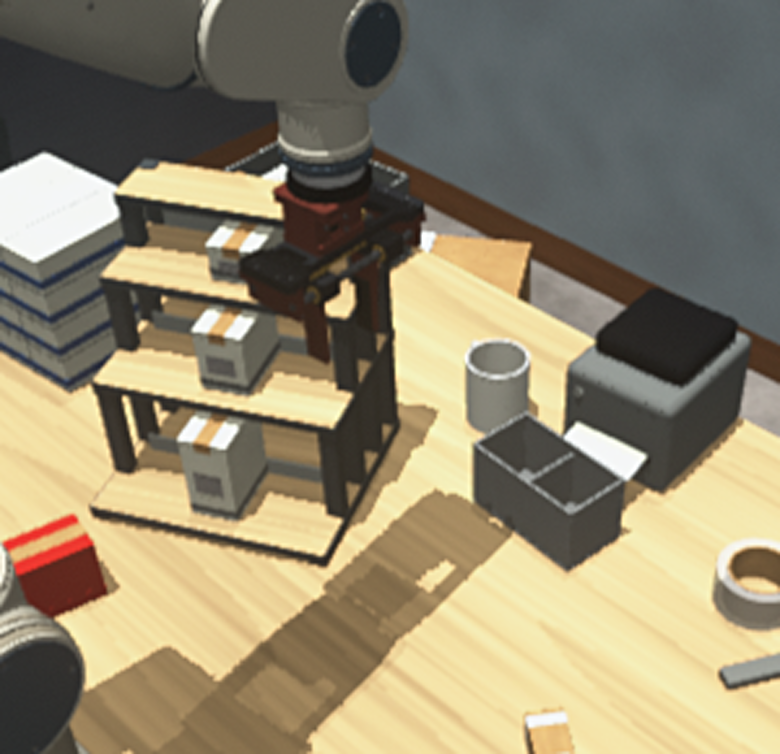

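View pics/t8.png

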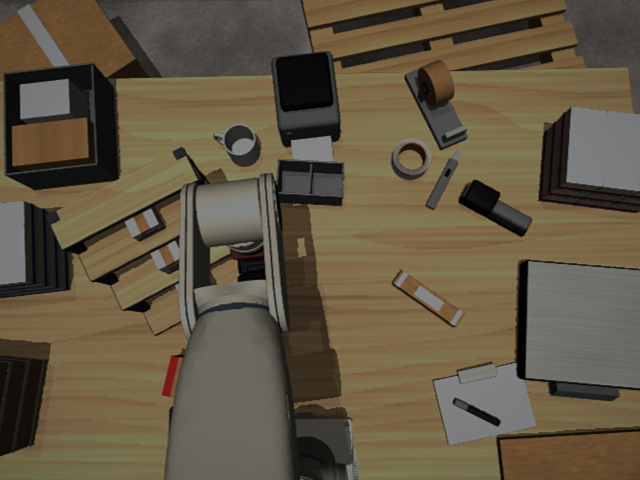

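All three cartons are seated on the rack: (240,250), (232,347) and (222,462) in the crop. The slim is still at (428,298). Next is the slim.

```bash
python3 -m crank '[[[0,0,0],[0,0.147,0],0.8],[[0,0,0],[0,0.147,0],0.8],[[0,0,0],[0,0.147,0],0.8],[[0,0,0],[0,0.147,0],0.8],[[0,0,0],[0,0.144,0],0.8]]'|grep -E "pos|force"
python3 -m crank '[[[0.042,0,0.025],[0,0,0],0.8],[[0.042,0,0.025],[0,0,0],0.8],[[0.042,0.02,0.025],[0,0,0],0.8],[[0.042,0.02,0.025],[0,0,0],0.8],[[0.042,0.02,0.025],[0,0,0],0.8]]'|grep -E "pos|force"
python3 -m crank '[[[0.042,0.02,0.025],[0,0,0],0.8],[[0,0,0],[0,0,0],0.8]]'|grep -E "pos|force"
python3 g.py .424 -.247 .2 -2.209;python3 look.py wrist w9 .388,-.295,.933,.18,.038,.038 .671,-.019,-.07,.086,.16,.09
```

```text
tool_pos: [0.4631, 0.0651, 0.303]
wrist_force: [0.3, 0.1, 0.6]
tool_pos: [0.4405, -0.1725, 0.2462]
wrist_force: [0.6, 0.2, 0.2]
tool_pos: [0.4346, -0.2206, 0.2254]
wrist_force: [-0.3, 0.5, 0.2]
t 35.05 p [ 0.4346 -0.2206  0.2254] w 0.902 q [-0.49  0.2   1.91 -0.    1.04  0.14] F [-0.3  0.5  0.2]
turn [-0.001  0.006  0.001] shift in target axes [0.0275 0.0254 0.0072] in present axes [0.0275 0.0254 0.007 ]
```

View pics/w9_o.png

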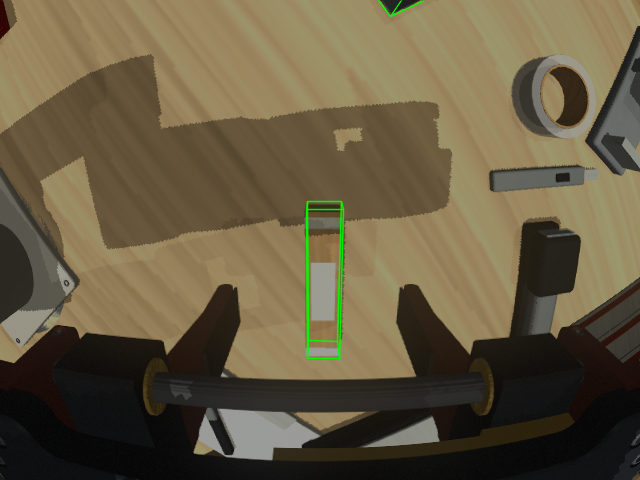

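```bash
python3 -m crank '[[[0.027,0.02,0.007],[0,0,0],0.5],[[0,0,0],[0,0,-0.133],0.5],[[0,0,0],[0,0,-0.133],0.5],[[0,0,0],[0,0,-0.134],0.5],[[0,0,0],[0,0,0],0.5]]'
python3 g.py .424 -.247 .026 -2.209;python3 look.py wrist w10 .388,-.295,.933,.18,.038,.038
```

```text
time: 35.6
tool_pos: [0.4276, -0.2399, 0.2071]
orientation: [[-0.539, -0.228, 0.811], [-0.746, -0.318, -0.585], [0.391, -0.92, 0.001]]
wrist_force: [0.0, 0.3, -0.6]
width: 0.752
t 35.6 p [ 0.4276 -0.2399  0.2071] w 0.752 q [-0.29  0.3   1.88 -0.42  1.13  0.55] F [ 0.   0.3 -0.6]
turn [-0.004  0.013  0.402] shift in target axes [0.0078 0.1811 0.0013] in present axes [-0.0636  0.1698  0.001 ]
```

View pics/w10_o.png

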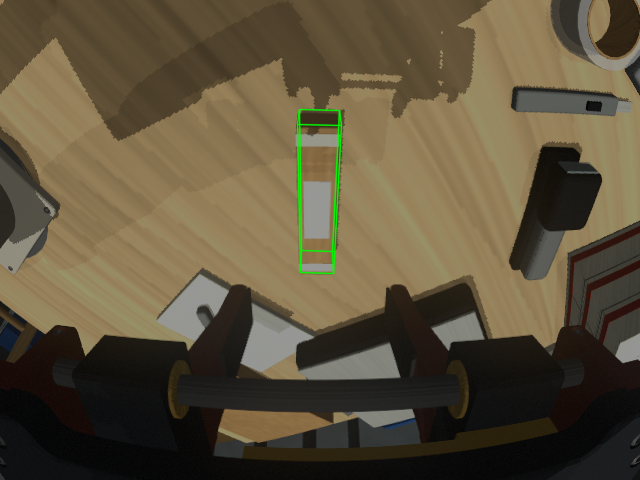

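```bash
python3 -m crank '[[[-0.012,0.034,0],[0,0,0],0.5],[[-0.013,0.034,0.001],[0,0,0],0.5],[[-0.013,0.034,0],[0,0,0],0.5],[[-0.013,0.034,0],[0,0,0],0.5],[[0,0,0],[0,0,0],0.5]]'|grep -E "pos|force|width"
python3 g.py .424 -.247 .026 -2.209|tail -1
```

```text
tool_pos: [0.4205, -0.2474, 0.0596]
wrist_force: [-0.4, 0.7, -0.4]
width: 0.748
turn [0.003 0.007 0.4  ] shift in target axes [-0.0024  0.0336  0.0026] in present axes [-0.0153  0.03    0.0028]
```

```bash
python3 -m crank '[[[-0.008,0.015,0.002],[0,0,0],0.5],[[-0.006,0.015,0],[0,0,0],0.5],[[0,0,0],[0,0,0],-1],[[0,0,0],[0,0,0],-1],[[0,0,0],[0,0,0],-1]]'|grep -E "pos|force|width"
python3 -m crank '[[[0,0,0],[0,0,0],-1],[[0,0,0],[0,0,0],-1],[[0,0,0],[0,0,0],-1],[[0,0,0],[0,0,0],-1]]'|grep -E "pos|force|width"
```

```text
tool_pos: [0.4266, -0.2488, 0.0309]
wrist_force: [-0.6, 0.0, 0.5]
width: 0.517
tool_pos: [0.4258, -0.2484, 0.0294]
wrist_force: [0.6, -0.2, 0.2]
width: 0.155
```

```bash
python3 look.py wrist w11 .388,-.295,.933,.18,.038,.038; python3 look.py side s11;python3 - <<'E'
from h import *
i=cv2.imread('pics/s11.png');cv2.imwrite('pics/s11c.png',crop(i,280,220,480,400,3.5))
E
```

```text
(no output)
```

View pics/w11_o.png

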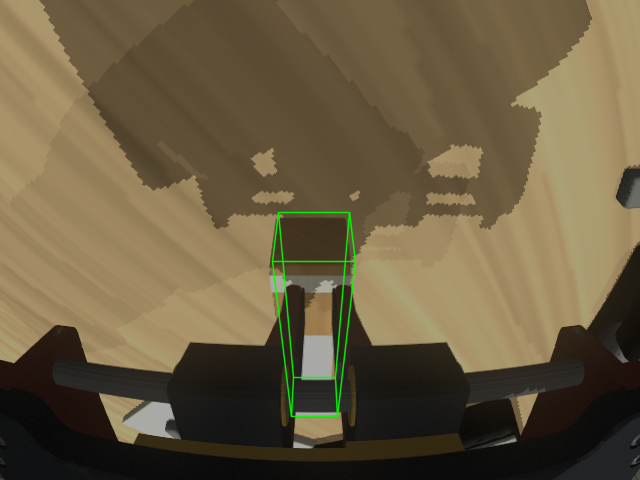

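View pics/s11c.png

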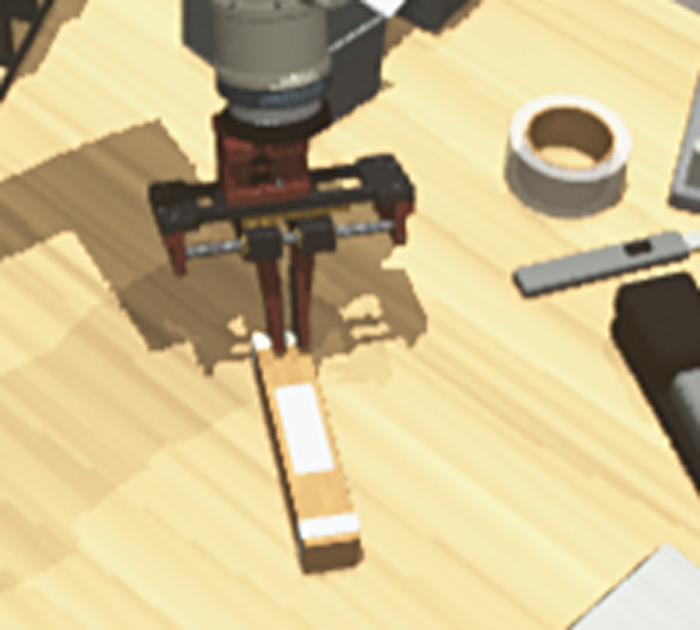

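```bash
python3 - <<'E'
from h import *
s=manip.state();p=s['tool_pos'];M=s['orientation'];print(p,M.round(3),s['width'],s['wrist_force'],manip.finger_overhang)
S=cal('side')
i=cv2.imread('pics/s11.png');k=3.5
im=crop(i,280,220,480,400,k)
drawbox(im,S,box(.388,-.295,.933,.18,.038,.038),(0,255,0),k,(280,220))
for P,c in((p,(255,0,0)),(p+M[:,1]*.019,(0,0,255)),(p+M[:,1]*.019+M[:,2]*.01,(0,0,255)),(p+M[:,1]*.019-M[:,2]*.01,(0,0,255)),(p-M[:,1]*.061,(255,0,255))):
    u=((proj(S,P)[0]-(280,220)+.5)*k-.5); cv2.circle(im,tuple(int(v) for v in u),4,c,-1)
cv2.imwrite('pics/s11p.png',im)
E
```

```text
[ 0.42569924 -0.24840552  0.02925957] [[-0.545 -0.228  0.807]
 [-0.743 -0.316 -0.591]
 [ 0.39  -0.921  0.002]] 0.0554501241519458 [0.36184421 0.34368252 0.19933197] 0.019
```

View pics/s11p.png

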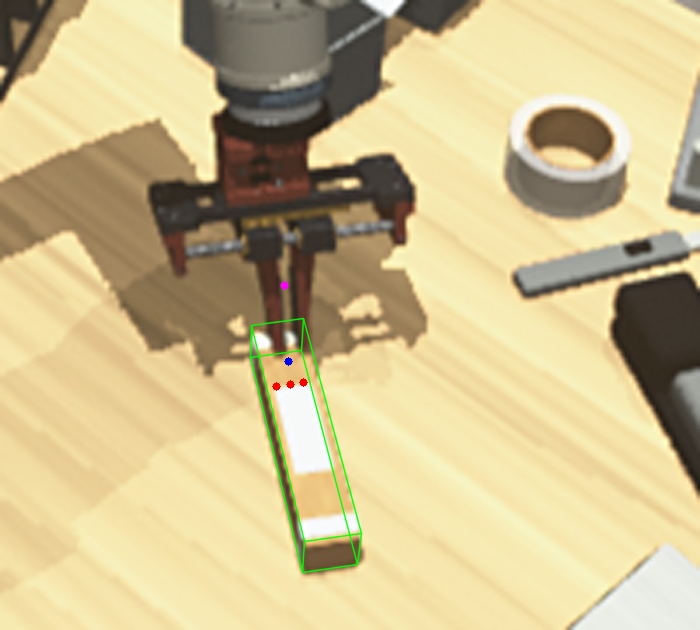

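```bash
python3 - <<'E'
from h import *
import pickle
W=pickle.load(open('pics/w11.pkl','rb'));s=manip.state();p=s['tool_pos'];M=s['orientation']
i=cv2.imread('pics/w11.png')
for d in(.019,.009,0,-.01,-.02):
  for z in(-.01,.01):
    P=p+M[:,1]*d+M[:,2]*z;u=proj(W,P)[0];print(d,z,u.round(0));cv2.circle(i,tuple(int(v) for v in u),2,(0,0,255) if d==.019 else (255,0,0),-1)
cv2.imwrite('pics/w11p.png',crop(i,200,180,440,440,3))
E
```

```text
0.019 -0.01 [301. 277.]
0.019 0.01 [335. 277.]
0.009 -0.01 [300. 284.]
0.009 0.01 [336. 284.]
0 -0.01 [299. 291.]
0 0.01 [337. 291.]
-0.01 -0.01 [298. 299.]
-0.01 0.01 [338. 299.]
-0.02 -0.01 [297. 309.]
-0.02 0.01 [339. 308.]
```

View pics/w11p.png

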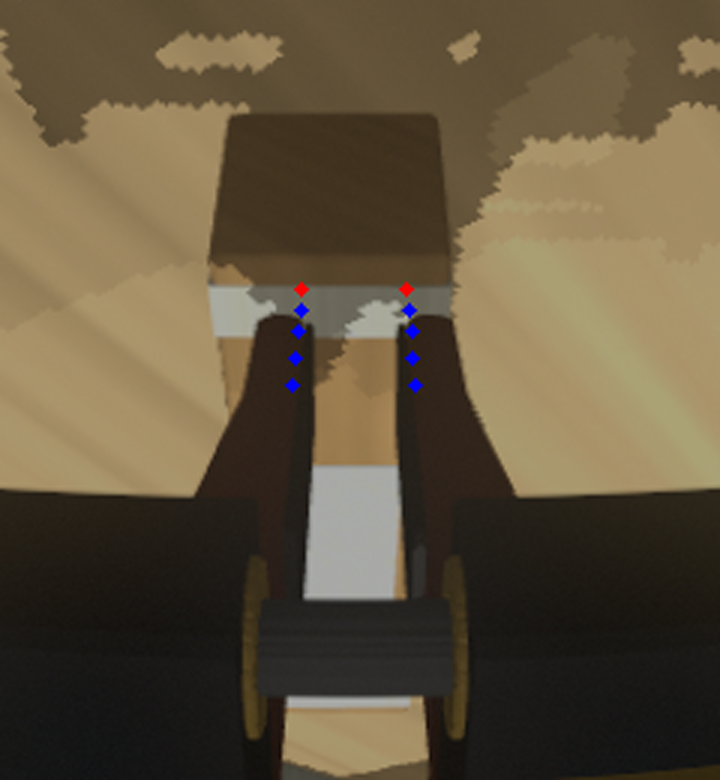

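```bash
python3 - <<'E'
from h import *
s=manip.state();p=s['tool_pos'];M=s['orientation'];S=cal('side')
def un(p,k,o): return (np.array(p,float)+.5)/k-.5+np.array(o)
for d in(.019,.01,0,-.01,-.02,-.03,-.061):
    print(d,((proj(S,p+M[:,1]*d)[0]-(280,220)+.5)*3.5-.5).round(0))
E
grep -c . h.py; python3 -m crank '[[[0,0,0],[0,0,0],0.5],[[0,0,0],[0,0,0],0.5],[[0,0,0],[0,0,0],0.5],[[0,0,0],[0,0,0],0.5],[[0,0,0],[0,0,0],0.5]]'|grep -E "pos|force|width"; python3 look.py side s12;python3 - <<'E'
from h import *
i=cv2.imread('pics/s12.png');cv2.imwrite('pics/s12c.png',crop(i,310,260,410,350,7))
E
```

```text
0.019 [290. 385.]
0.01 [289. 374.]
0 [289. 361.]
-0.01 [288. 349.]
-0.02 [287. 337.]
-0.03 [286. 325.]
-0.061 [284. 286.]
32
tool_pos: [0.4257, -0.2484, 0.0292]
wrist_force: [-0.7, 0.1, -0.6]
width: 0.475
```

View pics/s12c.png

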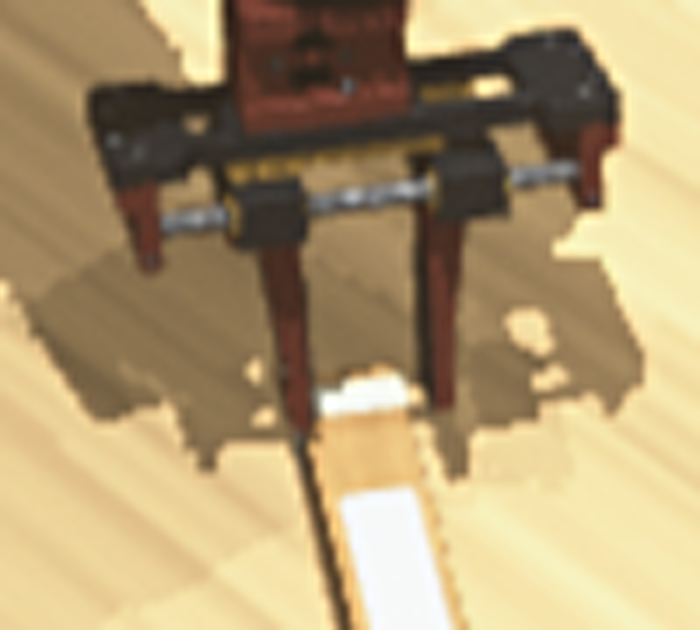

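The fingertips really end about 10 mm behind the reported TCP, at (298,430) and (440,400) in the crop, so the jaws closed above the slim. I'll go deeper along the approach direction and watch the force.

```bash
python3 -m crank '[[[0,0,0],[0,0,0],0.5],[[0,0,0],[0,0,0],0.5],[[0,0,0],[0,0,0],0.5],[[0,0.01,0],[0,0,0],0.5],[[0,0.01,0],[0,0,0],0.5]]'|grep -E "pos|force|width"
python3 -m crank '[[[0,0.004,0],[0,0,0],0.5],[[0,0.003,0],[0,0,0],0.5],[[0,0,0],[0,0,0],0.5]]'|grep -E "pos|force|width"
python3 look.py side s13;python3 - <<'E'
from h import *
i=cv2.imread('pics/s13.png');cv2.imwrite('pics/s13c.png',crop(i,310,260,410,350,7))
E
```

```text
tool_pos: [0.4211, -0.255, 0.0103]
wrist_force: [-0.3, 0.4, 0.8]
width: 0.751
tool_pos: [0.419, -0.257, 0.0038]
wrist_force: [-0.1, 0.1, 0.5]
width: 0.75
```

View pics/s13c.png

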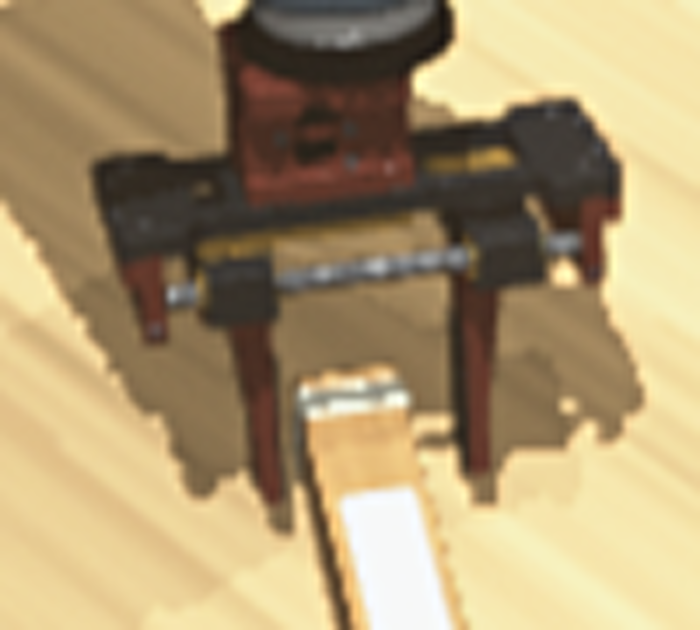

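```bash
python3 -m crank '[[[0,0,0],[0,0,0],-1],[[0,0,0],[0,0,0],-1],[[0,0,0],[0,0,0],-1],[[0,0,0],[0,0,0],-1],[[0,0,0],[0,0,0],-1]]'|grep -E "pos|force|width"
python3 -m crank '[[[0,0,0],[0,0,0],-1],[[0,0,0],[0,0,0],-1],[[0,0,0],[0,0,0],-1]]'|grep -E "pos|force|width"
```

```text
tool_pos: [0.4195, -0.2569, 0.0046]
wrist_force: [-0.3, 1.4, 2.2]
width: 0.43
tool_pos: [0.4195, -0.2569, 0.0046]
wrist_force: [-1.0, 2.7, 5.0]
width: 0.427
```

```bash
python3 - <<'E'
from h import *
s=manip.state();p=s['tool_pos'];M=s['orientation']
ax=np.array([np.cos(.933),np.sin(.933),0]);c=np.array([.388,-.295,.019])
print('center,left end,right end in tool:',*[ (M.T@(c+k*ax-p)).round(4) for k in(0,.09,-.09)])
E
python3 -m crank '[[[0.004,-0.009,0],[0,0,0],-1],[[0.012,-0.028,0],[0,0,0],-1],[[0.019,-0.046,0],[0,0,0],-1],[[0.019,-0.046,0],[0,0,0],-1],[[0.019,-0.046,0],[0,0,0],-1]]'|grep -E "pos|force|width"
python3 -m crank '[[[0.019,-0.046,0],[0,0,0],-1],[[0.019,-0.046,0],[0,0,0],-1],[[0,0,0],[0,0,0],-1]]'|grep -E "pos|force|width"
python3 look.py wrist w14
```

```text
center,left end,right end in tool: [ 0.0511  0.0059 -0.0029] [-0.0318 -0.0292 -0.0023] [ 0.134   0.041  -0.0034]
tool_pos: [0.4194, -0.2557, 0.1961]
wrist_force: [1.1, -0.4, -1.5]
width: 0.436
tool_pos: [0.4233, -0.2563, 0.3006]
wrist_force: [0.8, -0.1, -1.6]
width: 0.435
```

View pics/w14.png

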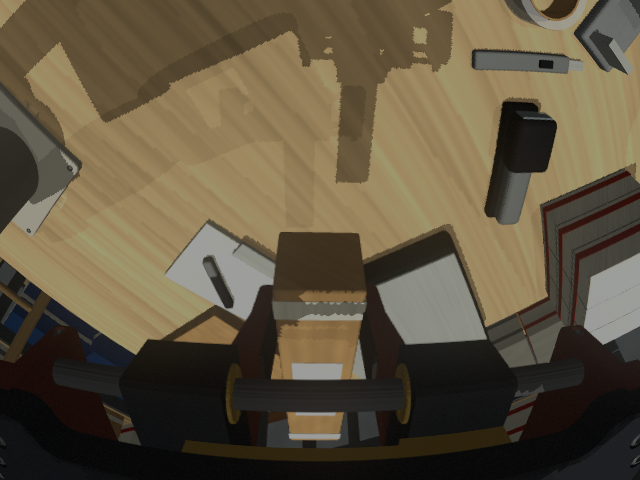

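```bash
python3 -m crank '[[[0,0,0],[0,0,0.143],-1],[[0,0,0],[0,0,0.143],-1],[[0,0,0],[0,0,0.143],-1],[[0,0,0],[0,0,0.143],-1],[[0,0,0],[0,0,0.143],-1]]'|grep -E "pos|force|width"
python3 -m crank '[[[0,0,0],[0,0,0.143],-1],[[0,0,0],[0,0,0.143],-1],[[0,0,0],[0,0,0.143],-1],[[0,0,0],[0,0,0.143],-1],[[0,0,0],[0,0,0.143],-1]]'|grep -E "pos|force|width"
python3 -m crank '[[[0,0,0],[0,0,0.14],-1],[[0,0,0],[0,0,0],-1]]'
python3 -c "
from h import *
print(manip.state()['qpos'].round(2))"
```

```text
tool_pos: [0.4197, -0.2549, 0.293]
wrist_force: [-0.5, -0.1, -1.1]
width: 0.431
tool_pos: [0.4194, -0.2554, 0.2927]
wrist_force: [1.0, 0.9, -1.7]
width: 0.433
time: 41.4
tool_pos: [0.4184, -0.2548, 0.2891]
orientation: [[-0.235, 0.545, 0.805], [-0.306, 0.744, -0.593], [-0.923, -0.386, -0.008]]
wrist_force: [-0.1, -0.4, -2.6]
width: 0.435
[-1.14  0.48  1.87  0.94  1.62 -0.89]
```

```bash
python3 -m crank '[[[0,0,0],[-0.132,-0.055,0],-1],[[0,0,0],[-0.132,-0.055,0],-1],[[0,0,0],[-0.132,-0.055,0],-1],[[0,0,0],[-0.132,-0.055,0],-1],[[0,0,0],[0,0,0],-1]]'|grep -E "pos|force|width"
cat > sl.py <<'E'
import sys
from h import *
s=manip.state();p=s['tool_pos'];M=s['orientation']
C=np.array([.0511,.0059,-.0029])+np.array(list(map(float,sys.argv[3:6])) if len(sys.argv)>5 else [0,0,0]);A=np.array([.921,.39,-.005]);A/=np.linalg.norm(A)
c=p+M@C;a=M@A;lo=c+.09*a;hi=c-.09*a
print('t',s['time'].__round__(2),'q',s['qpos'].round(2),'lo',lo.round(4),'hi',hi.round(4),'axis',a.round(3),'up in tool',M[2].round(3))
tgt=np.array([.668,-.057,float(sys.argv[2])])
d=tgt-lo;print('d world',d.round(4),'d tool',(M.T@d).round(4))
ex=M@np.array([-.39,.921,0]);ez=M[:,2]
B=np.array([e+sx*.019*ex+sy*.019*ez for e in(lo,hi) for sx,sy in((1,1),(1,-1),(-1,-1),(-1,1))])
for n in('side','top'):
    c_=cal(n);i=manip.read_camera(n)[:,:,::-1].copy();cv2.imwrite(f'pics/{sys.argv[1]}_{n}.png',i)
    if n=='top': i=np.clip(255*(i/255.)**.6,0,255).astype('uint8')
    u=proj(c_,np.vstack([B,[.668,-.057,.09]]));m=u.mean(0);x0=int(np.clip(m[0]-90,0,460));y0=int(np.clip(m[1]-80,0,320));k=4
    im=crop(i,x0,y0,x0+180,y0+150,k);drawbox(im,c_,B,(0,255,0),k,(x0,y0))
    drawbox(im,c_,box(.670,-.018,-.06,.086,.16,.09),(0,0,255),k,(x0,y0))
    cv2.imwrite(f'pics/{sys.argv[1]}_{n}c.png',im);print(n,'crop origin',x0,y0)
E
python3 sl.py a1 .14
```

```text
tool_pos: [0.4223, -0.2546, 0.293]
wrist_force: [0.7, -0.7, -0.2]
width: 0.432
t 41.9 q [-0.96  0.64  1.55  0.66  1.94 -0.99] lo [ 0.4179 -0.2698  0.1537] hi [ 0.4191 -0.2687  0.3337] axis [-0.007 -0.006 -1.   ] up in tool [-0.918 -0.396 -0.001]
d world [ 0.2501  0.2128 -0.0137] d tool [-0.0771  0.2129  0.2382]
side crop origin 280 183
top crop origin 331 183
```

View pics/a1_sidec.png

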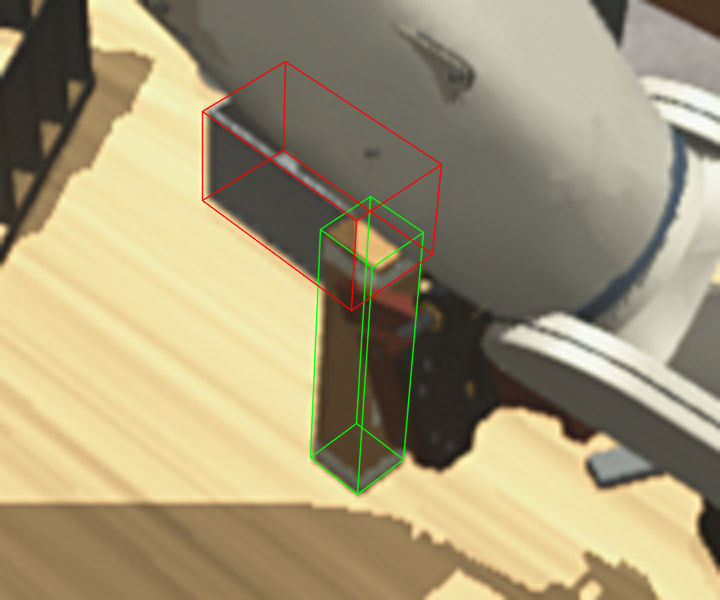

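View pics/a1_topc.png

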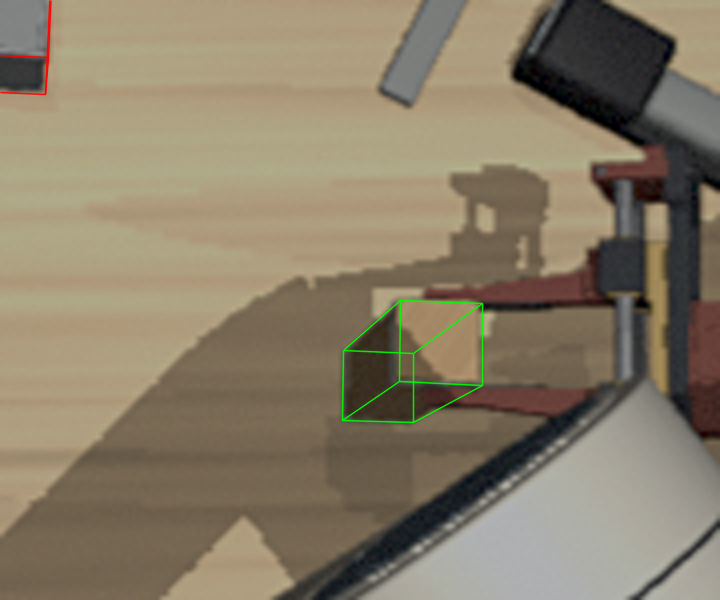

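```bash
python3 -m crank '[[[-0.011,0.03,0.034],[0,0,0],-1],[[-0.011,0.03,0.034],[0,0,0],-1],[[-0.011,0.03,0.034],[0,0,0],-1],[[-0.011,0.03,0.034],[0,0,0],-1],[[-0.011,0.03,0.034],[0,0,0],-1]]'|grep -E "pos|force|width"
python3 -m crank '[[[-0.011,0.03,0.034],[0,0,0],-1],[[-0.011,0.032,0.034],[0,0,0],-1],[[0,0,0],[0,0,0],-1]]'|grep -E "pos|force|width"
python3 sl.py a2 .14
```

```text
tool_pos: [0.5996, -0.1051, 0.2857]
wrist_force: [-0.2, -0.2, -1.6]
width: 0.432
tool_pos: [0.6725, -0.0408, 0.2814]
wrist_force: [0.2, -0.4, -1.3]
width: 0.434
t 42.8 q [-0.5   0.72  1.42  1.    1.69 -0.69] lo [ 0.6681 -0.0553  0.1421] hi [ 0.6693 -0.0551  0.3221] axis [-0.007 -0.001 -1.   ] up in tool [-0.92  -0.391 -0.002]
d world [-0.0001 -0.0017 -0.0021] d tool [ 0.0026 -0.0008  0.    ]
side crop origin 280 106
top crop origin 234 80
```

View pics/a2_sidec.png

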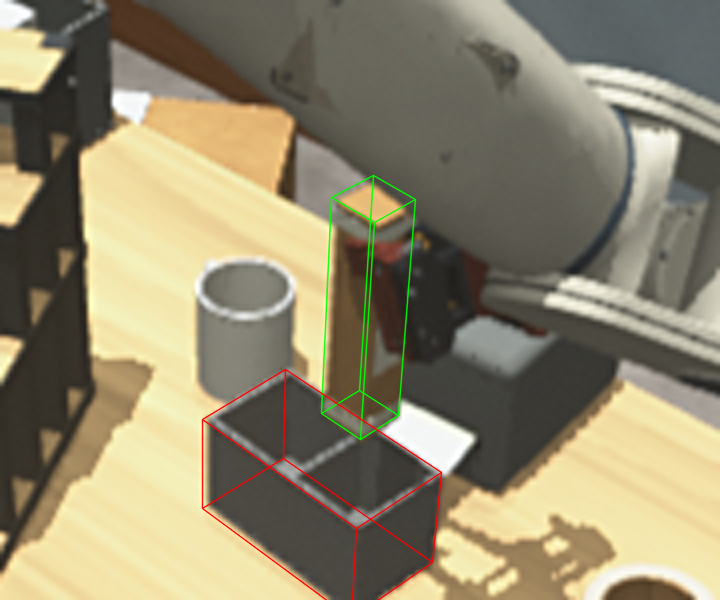

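View pics/a2_topc.png

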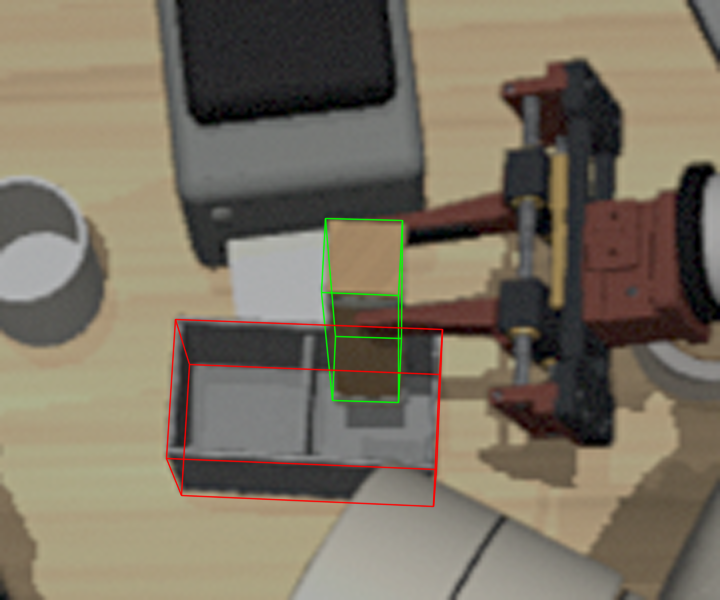

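```bash
python3 -m crank '[[[0.023,0.01,0],[0,0,0],-1],[[0.028,0.012,0],[0,0,0],-1],[[0.028,0.012,0],[0,0,0],-1],[[0.018,0.008,0],[0,0,0],-1],[[0,0,0],[0,0,0],-1]]'|grep -E "pos|force|width"
python3 sl.py a3 .004
```

```text
tool_pos: [0.6692, -0.0445, 0.1732]
wrist_force: [-1.0, -0.8, -1.2]
width: 0.431
t 43.4 q [-0.5   0.86  1.44  0.98  1.61 -0.82] lo [ 0.664  -0.0587  0.0338] hi [ 0.6661 -0.0589  0.2138] axis [-0.012  0.001 -1.   ] up in tool [-0.921 -0.389 -0.007]
d world [ 0.004   0.0017 -0.0298] d tool [0.0267 0.0133 0.0041]
side crop origin 279 135
top crop origin 236 95
```

View pics/a3_sidec.png

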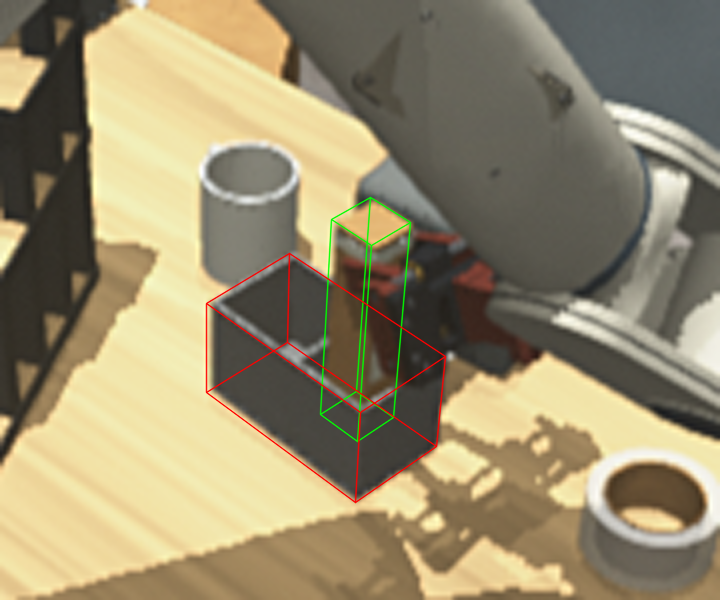

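View pics/a3_topc.png

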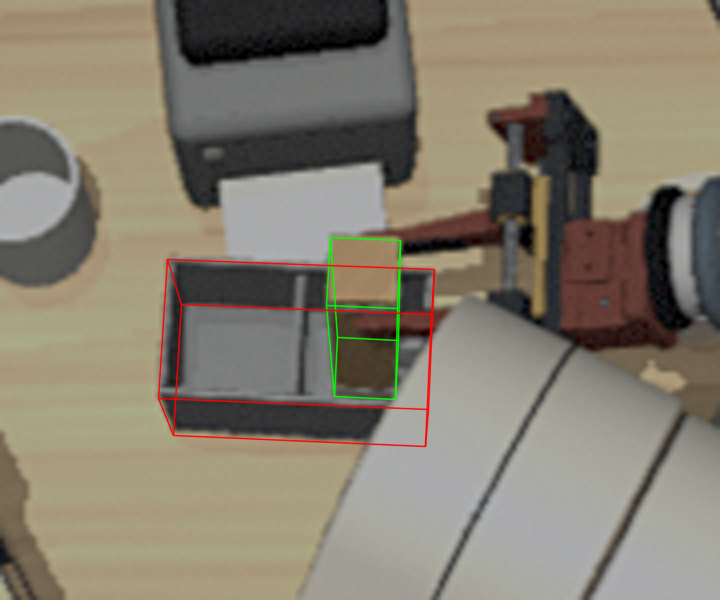

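```bash
python3 -m crank '[[[0.009,0.004,0.003],[0,0,0],-1],[[0.009,0.004,0],[0,0,0],-1],[[0,0,0],[0,0,0],-1]]'|grep -E "pos|force|width"
python3 -m crank '[[[0.004,0.002,0],[0,0,0],-1],[[0,0,0],[0,0,0],-1]]'|grep -E "pos|force|width"
```

```text
tool_pos: [0.6736, -0.0434, 0.1549]
wrist_force: [-0.2, 0.9, -1.5]
width: 0.438
tool_pos: [0.6739, -0.0431, 0.151]
wrist_force: [-0.5, -0.2, -1.4]
width: 0.429
```

```bash
python3 -m crank '[[[0.002,0.001,0],[0,0,0],-1],[[0.002,0.001,0],[0,0,0],-1],[[0,0,0],[0,0,0],-1]]'|grep -E "pos|force|width"
python3 -m crank '[[[0.002,0.001,0],[0,0,0],-1],[[0,0,0],[0,0,0],-1]]'|grep -E "pos|force|width"
python3 sl.py a4 .004|head -2
```

```text
tool_pos: [0.674, -0.043, 0.1469]
wrist_force: [-0.8, 0.1, -0.2]
width: 0.429
tool_pos: [0.6742, -0.0429, 0.1468]
wrist_force: [-2.9, -1.8, 7.3]
width: 0.43
t 44.5 q [-0.5   0.9   1.43  0.99  1.59 -0.85] lo [ 0.67   -0.0569  0.0074] hi [ 0.6709 -0.0573  0.1874] axis [-0.005  0.002 -1.   ] up in tool [-0.922 -0.388  0.   ]
d world [-0.002  -0.0001 -0.0034] d tool [ 0.0033  0.0011 -0.002 ]
```

```bash
python3 -m crank '[[[0,0,0],[0,0,0],0.5],[[0,0,0],[0,0,0],0.5],[[0,0,0],[0,0,0],0.5],[[0,0,0],[0,0,0],0.5],[[0,-0.02,0],[0,0,0],0.5]]'|grep -E "pos|force|width"
python3 -m crank '[[[0,-0.03,0],[0,0,0],0.5],[[0,-0.03,0],[0,0,0],0.5],[[0,-0.03,0],[0,0,0],0.5],[[-0.03,-0.02,0],[0,0,0],0.5],[[-0.04,-0.02,0],[0,0,0],0.5]]'|grep -E "pos|force|width"
python3 -m crank '[[[-0.046,-0.019,0],[0,0,0],0.5],[[-0.04,-0.019,-0.02],[0,0,0],0.5],[[0,0,0],[0,0,0],0.5]]'|grep -E "pos|force|width"
python3 look.py side s15; python3 look.py top t15
```

```text
tool_pos: [0.672, -0.0597, 0.1518]
wrist_force: [-0.4, 0.1, 0.1]
width: 0.744
tool_pos: [0.6666, -0.1561, 0.2674]
wrist_force: [1.3, 0.1, -0.3]
width: 0.746
tool_pos: [0.6475, -0.1561, 0.3695]
wrist_force: [0.6, 0.2, 1.0]
width: 0.746
```

View pics/s15.png

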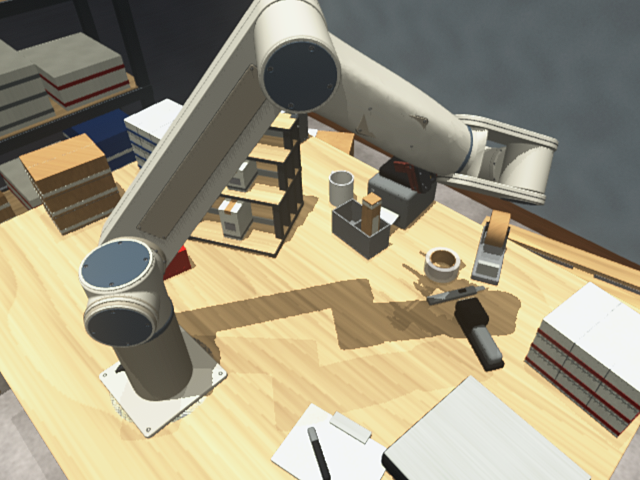

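View pics/t15.png

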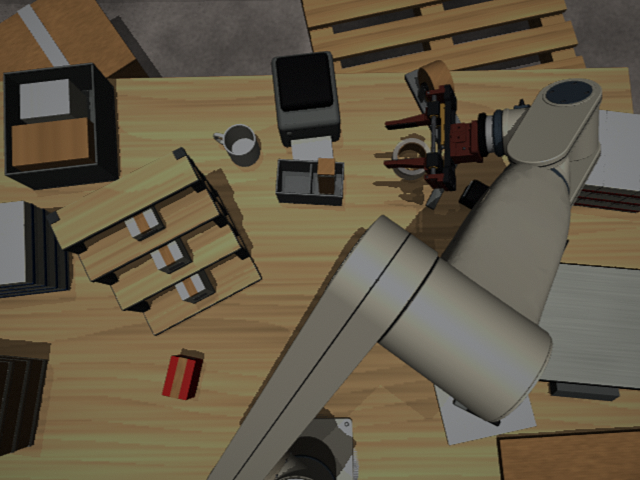

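```bash
python3 - <<'E'
from h import *
S=cal('side');T=cal('top');R=(.3737,.2316,.480)
def rk(P):
    P=np.atleast_2d(np.array(P,float));c,s=np.cos(R[2]),np.sin(R[2]);return np.stack([R[0]+c*P[:,0]-s*P[:,1],R[1]+s*P[:,0]+c*P[:,1],P[:,2]],1)
# fit front-face from images: draw cartons at assumed home
i0=cv2.imread('pics/s0.png') if False else cv2.imread('pics/s8.png')
k=4.4;o=(175,80)
im=crop(i0,175,80,310,265,k)
t=cv2.imread('pics/t15.png');t=np.clip(255*(t/255.)**.6,0,255).astype('uint8');ot=(90,190);kt=4
tm=crop(t,90,190,270,340,kt)
for x0,z0,H,f in((0,.02,.108,.0305),(.06,.157,.077,.0226),(.12,.259,.046,.0264)):
    B=rk([[x0+f+a*.09,b*.029,z0+h*H] for h in(0,1) for a,b in((1,1),(1,-1),(0,-1),(0,1))])
    drawbox(im,S,B,(0,255,0),k,o);drawbox(tm,T,B,(0,255,0),kt,ot)
cv2.imwrite('pics/v_s.png',im[:,:]);cv2.imwrite('pics/v_t.png',tm);print(im.shape)
im2=crop(i0,175,80,310,265,k);cv2.imwrite('pics/v_s0.png',im2)
E
```

```text
(814, 594, 3)
```

View pics/v_s.png

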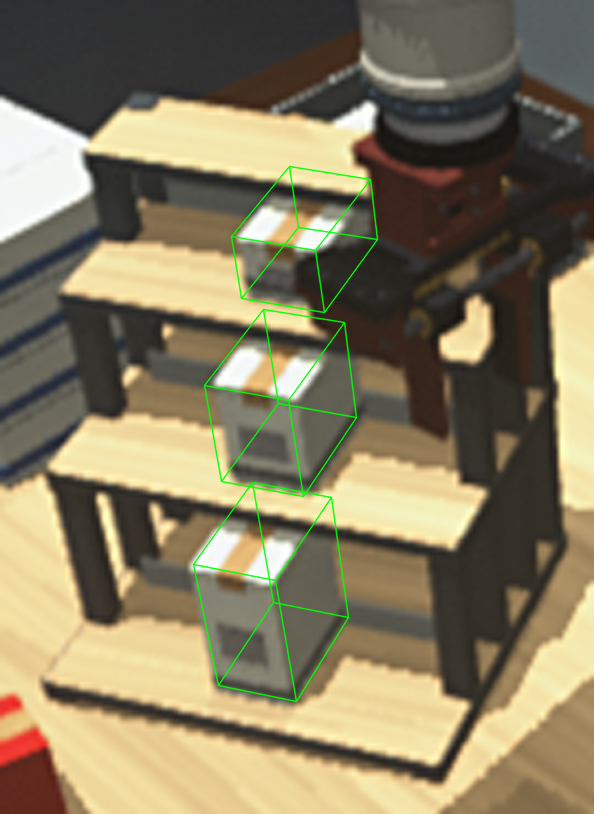

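View pics/v_t.png

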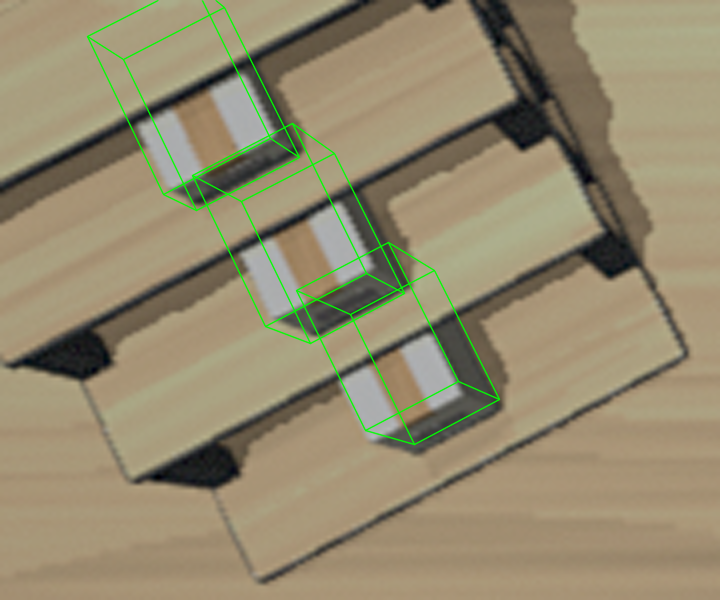

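View pics/v_s0.png

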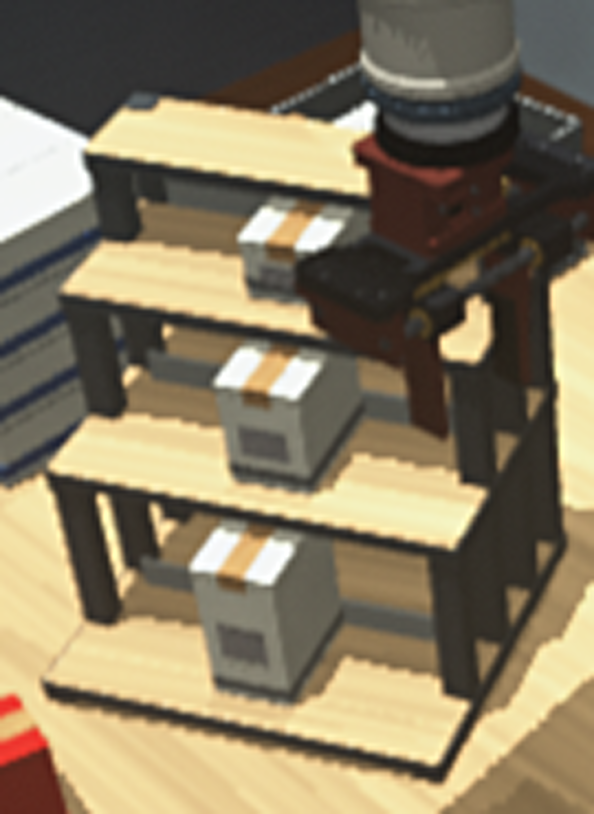

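```bash
python3 - <<'E'
from h import *
i=cv2.imread('pics/s15.png');cv2.imwrite('pics/z1.png',crop(i,205,145,305,255,7)[:600*2])
j=cv2.imread('pics/s8.png');
cv2.imwrite('pics/z2.png',crop(j,200,190,285,245,9));cv2.imwrite('pics/z3.png',crop(j,200,145,285,200,9))
j=cv2.imread('pics/s7.png');
cv2.imwrite('pics/z4.png',crop(i,205,105,290,160,9))
E
```

```text
(no output)
```

View pics/z2.png

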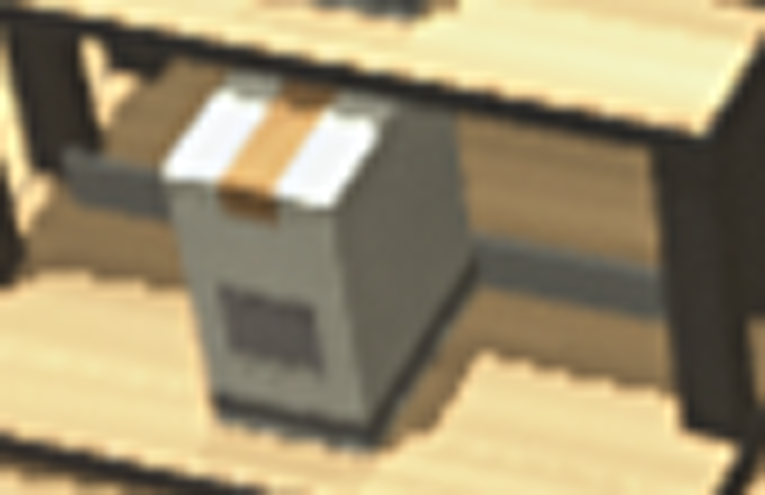

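View pics/z3.png

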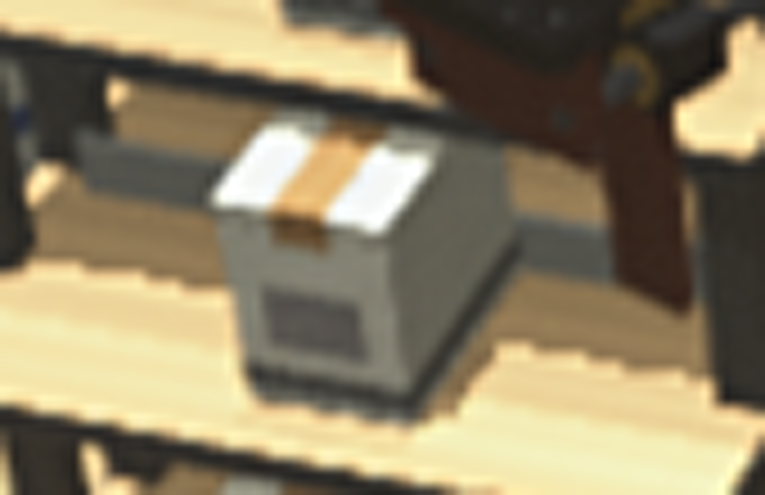

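View pics/z4.png

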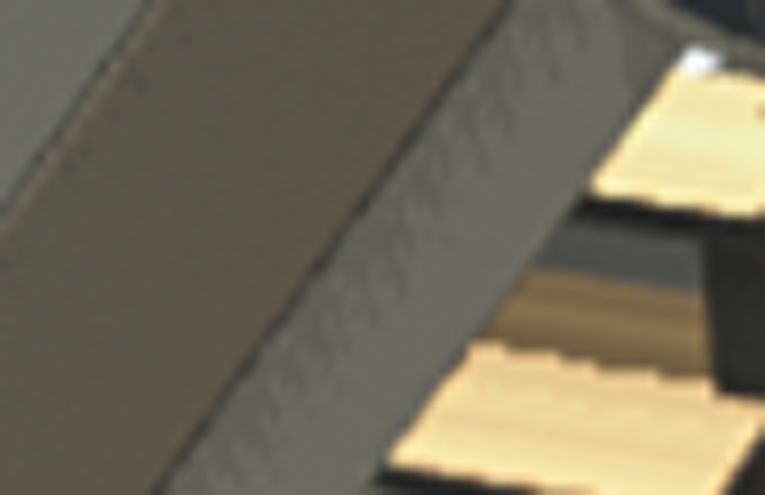

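View pics/z1.png

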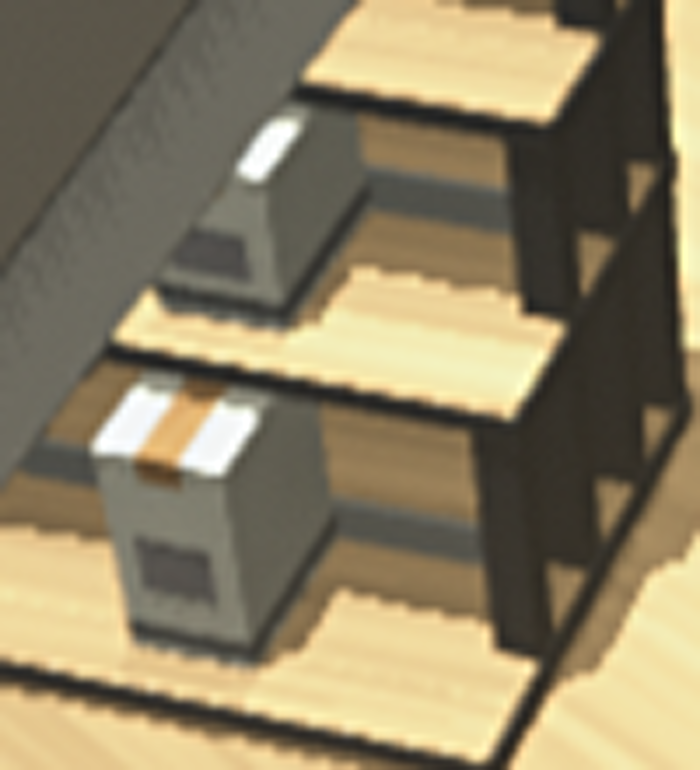

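The bottom and middle cartons touch their bars: (335,520) and (370,185) in the crop. The arm hides the top one, so I'll swing it clear and check.

```bash
python3 -m crank '[[[0.015,-0.04,-0.02],[0,0,0],0.5],[[0.015,-0.04,-0.02],[0,0,0],0.5],[[0.015,-0.04,-0.02],[0,0,0],0.5],[[0.015,-0.04,-0.02],[0,0,0],0.5],[[0,0,0],[0,0,0],0.5]]'|grep -E "pos|force"
python3 look.py side s16; python3 - <<'E'
from h import *
i=cv2.imread('pics/s16.png');cv2.imwrite('pics/z5.png',crop(i,205,90,290,160,9));cv2.imwrite('pics/z6.png',crop(i,150,80,450,290,2.6))
E
```

```text
tool_pos: [0.5549, -0.3246, 0.3669]
wrist_force: [0.6, 0.1, -0.9]
```

View pics/z6.png

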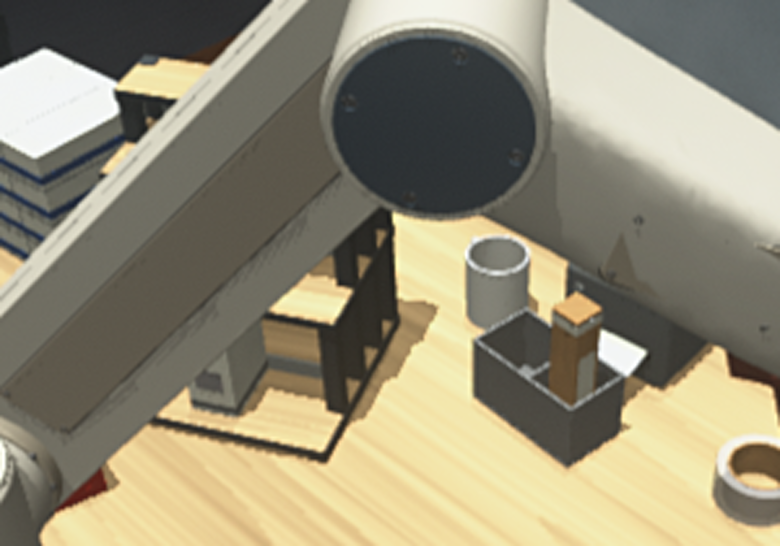

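```bash
python3 -m crank '[[[0,0,0],[0,0,-0.147],0.5],[[0,0,0],[0,0,-0.147],0.5],[[0,0,0],[0,0,-0.147],0.5],[[0,0,0],[0,0,-0.147],0.5],[[0,0,0],[0,0,-0.147],0.5]]'|grep -E "pos|force"
python3 -m crank '[[[0,0,0],[0,0,-0.147],0.5],[[0,0,0],[0,0,-0.147],0.5],[[0,0,0],[0,0,-0.147],0.5],[[0,0,0],[0,0,0],0.5]]'
python3 g.py .45 0 .38 -1.6
```

```text
tool_pos: [0.5581, -0.3188, 0.3687]
wrist_force: [1.2, 1.1, -0.7]
time: 47.45
tool_pos: [0.5584, -0.315, 0.3694]
orientation: [[-0.054, -0.001, 0.999], [-0.999, -0.008, -0.054], [0.008, -1.0, -0.001]]
wrist_force: [0.2, 1.1, 1.2]
width: 0.749
t 47.45 p [ 0.5584 -0.315   0.3694] w 0.749 q [-0.53  0.31  1.42 -0.01  1.41 -0.47] F [0.2 1.1 1.2]
turn [ 0.001 -0.025  0.008] shift in target axes [-0.3117 -0.0106 -0.1176] in present axes [-0.3086 -0.013  -0.1252]
```

```bash
python3 -m crank '[[[-0.045,0,-0.015],[0,0,0],0.5],[[-0.045,0,-0.015],[0,0,0],0.5],[[-0.045,0,-0.015],[0,0,0],0.5],[[-0.045,0,-0.015],[0,0,0],0.5],[[0,0,0],[0,0,0],0.5]]'|grep -E "pos|force"
python3 look.py side s17; python3 - <<'E'
from h import *
i=cv2.imread('pics/s17.png');cv2.imwrite('pics/z7.png',crop(i,205,90,290,160,9));cv2.imwrite('pics/z8.png',crop(i,150,60,450,290,2.6))
E
```

```text
tool_pos: [0.5069, -0.1315, 0.3672]
wrist_force: [-0.2, -0.8, 0.7]
```

View pics/z7.png

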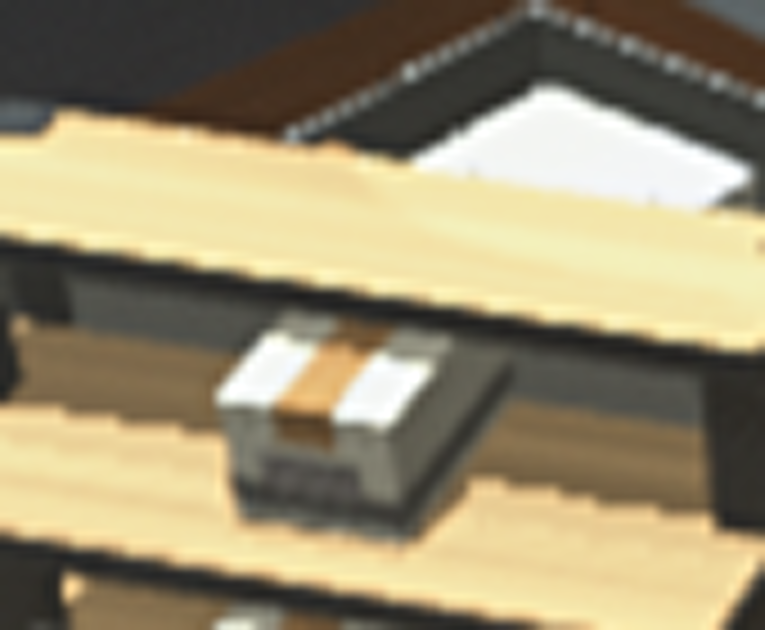

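View pics/z8.png

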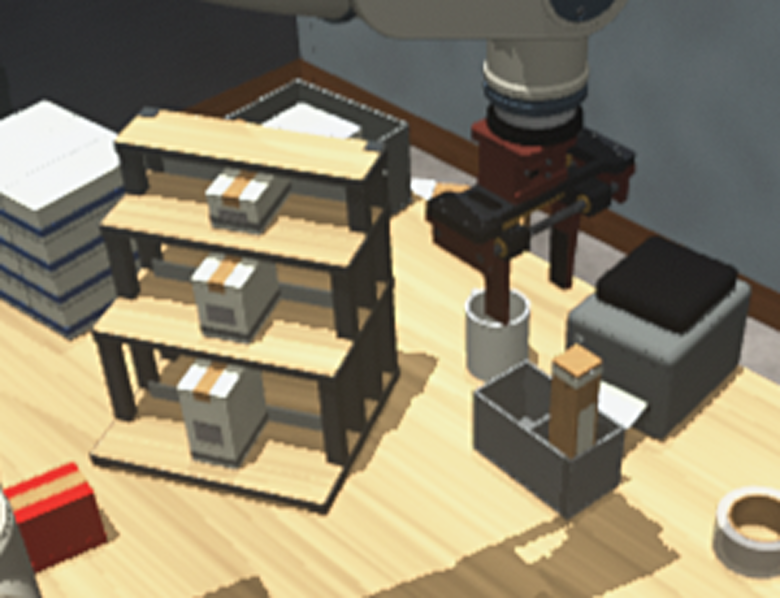

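```bash
python3 -m crank '[[[0,0,0],[0,0,0],0.5],[[0,0,0],[0,0,0],0.5]]'|grep -E "time|force"; python3 -c "
from workcell import manip
print(manip.sign_off())"
```

```text
time: 48.2
wrist_force: [0.3, 0.7, -0.1]
the job is handed in; nothing more can be done
None
```

The delivery is put away and the job was handed in at about 48 s. There were three white cartons and one slim carton on the bench.

**White cartons:** The tall one (104 or 112 mm; I didn't pin down which) stands on the bottom tier. The mid one (74 or 80 mm) is on the middle tier and the 46 mm one on the top tier. I pushed each back until the force rose sharply against its stop bar. The last side views show the rear corner of each carton at its bar. In the top view their front edges are parallel to the rack's.

**Slim carton:** It stands upright in the bin's right-hand cell. I felt it touch the floor before letting go.

**Bystanders:** The last pictures show the tape, mug and red look-alike in place. I did not measure the bystanders again at the end. The arm stayed clear of them all, and at hand-in it was touching nothing, with under 1 N at the wrist.

**What went wrong on the way:**
- **46 mm carton:** it slipped out of the first grasp. It was not displaced, and the second, deeper grasp held.
- **Slim carton:** the first close went above it. In the pictures the fingertips end about 10 mm short of the reported TCP, not 19 mm ahead of it as stated. I corrected the depth by eye.
- **Knocked carton:** I saw none knocked aside during the run.

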